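# Fish the dropped visor headband out of the gap and hang it to dry

## Robot

A 7-joint arm with a two-finger parallel gripper is mounted at the origin on the work surface. World frame = base frame: x ahead of the robot, y to its left, z up, the work surface at z = 0. Lengths are in m, angles in rad, forces in N, time in s.
With the tool pointing down it reaches from about 0.425 to 0.825 m from the base axis. Payload 3.6 kg.
Tool frame: the origin (TCP) lies at the centre of the arm's flange, where the gripper is bolted on; the fingertips stand 186 mm ahead of it and the grasp point (between the pads) lies arm.pinch_z ahead of it (arm.pinch_z is the distance from the TCP to the grasp point, in m); z points along the fingers, y is the line along which they close (so a half turn about z gives the same grasp; the last joint's range is limited). The gripper opens to 93 mm and grips with 3 to 60 N. Pads are 15 mm wide; open, the fingers measure 128 mm over their backs; the gripper's body (75 mm by 188 mm) begins 65 mm behind the grasp point.
Start: joints at [1.298, 0.615, -0.013, 1.423, 0.008, 1.103, -0.04], TCP at [0.159, -0.63, 0.405] pointing down, gripper open.
Joint ranges: [-3.12, 3.12], [-0.3, 2.06], [-1.34, 1.32], [0.26, 2.42], [-1.36, 4.5], [0.01, 1.98], [-2.84, 2.84]. Speed limits (rad/s): [2.79, 2.79, 3.14, 3.14, 3.14, 3.14, 3.14].

## Interface

Orientations are given as a unit quaternion [x, y, z, w].
In Python, from workcell import arm gives the robot as it stands.
- The arm moves only by the tool jog_arm, never from a script. Its argument "deltas" is a list that holds one entry, the list of rows, each a list of 5 numbers: the gripper command: -1 is shut, 1 is fully open, values between are in proportion, then the shift along the tool's x, y, z scaled (see below), then the turn about the tool's z scaled (see below). A call has 1 to 10 rows; each row shifts and turns the commanded pose from where the row before left it, along the tool's axes as they then stand; what a row does not reach is not made up. The controller multiplies each number of a shift by 0.025 m and each number of a turn by 6 degrees. A row lasts 1/8 s, in which the tool goes at most 62.5 mm and 10.7 degrees, less where a joint would pass 70% of its speed; a pose out of reach is approached as far as the arm can. A call with a number of a shift or a turn outside -1 to 1 is refused whole. A call with a gripper value outside its range is refused whole. The fingers move at their own pace and stop on an object; "squeeze" is the grip in N (left out, the last holds). Time passes only in rows, so rows that do not move let the fingers close. It gives the time, the measured TCP pose, the force, the opening and the grip force at its end, in the units of the state.
- arm.get_obs(): the state, without advancing time (a new reading comes with each control period).
- arm.read_camera(name): name is "side" or "top" or "wrist"; returns a dict with "color" (420x560x3 uint8, blue, green, red), "range_z" (420x560 float32, m along the optical axis (not along the pixel's ray), 0 where there is no reading), "camera_matrix" (3x3 intrinsics, pixels), "dist" ([k1, k2, p1, p2, k3] as OpenCV has them; the pictures are not rectified), "cam_to_world" (4x4, takes a point from camera to world coordinates); the wrist camera has in their place "tool_from_camera" (4x4, takes a point from camera to tool coordinates, whose origin is the TCP and whose axes are the flange's). Camera axes: x right, y up, looking along -z (the intrinsics and any distortion apply to the point x, -y, -z); pixel columns grow to the right and rows downward; lengths in m; the calibration is good to about 2 mm. A picture is of the moment at which its call begins: read the wrist's pose just before it.
- arm.finish_job(): hands the job in; it is judged then, once.
Trained networks look in the newest picture that a camera, given by its name, has taken for a name from the list of things; names that differ only in an ending like _2 or _b are one class to them, and where a whole thing is asked for, a point or a joint stands for the part that bears it (a point fixed in the world has none). Each returns a list of dicts, best first, with "score" (0 to 1); they miss things now and then, are a little off and sometimes report something else, mostly with a low value. They report only what shows in the picture. A call takes as long as a camera call. They do not tell look-alikes from the thing itself.
- arm.search_frame(target, camera): "extent" ([centre column, centre row, width, height] in pixels, round what is visible of it).
- arm.masks_of(target, camera): "pixels" (420x560 bool, what is visible of it) and "extent" ([centre column, centre row, width, height] in pixels, round what is visible of it).
The state is a dict: "clock": time; "qpos": joint angles; "qd": joint speeds; "effort": joint torques, N m; "tcp_pos": TCP position; "ee_rot": TCP orientation; "contact_force": force on the tool from outside, world axes, zero at the start; "ft_torque": the same for the moment, N m; "finger_gap": finger opening in m; "gripper_force": force on a finger pad.
Only numpy, scipy, OpenCV 4.12 (cv2) and the standard library are available. Lean on these libraries where they do the work, as an engineer would, in place of code of your own. Each camera call takes 0.05 s, during which the arm holds its last target. There are 200 camera calls.

## Task

A blue visor headband has dropped into the narrow gap between the two bolted-down bench units. Take the bent hook off its peg, reach down into the gap and draw the headband out with the hook (not with the fingers) until it stands upright on the bench wholly clear of the gap, then put the hook in the pink jug, toe down, and let go of it. Only then pick the headband up with the gripper and hang it over the drying rail by the middle of its arch, without disturbing the jug, the bottle, the mug or the green headband.

Things in the scene. Friction and masses are not known exactly. Their poses are not given: they have to be found in the camera images.
- bay: Two fixed bench units, each 240 deep (x), 130 wide, 130 high: dark grey (+y side) and white (-y), with a 50 wide gap between them, open at top and front; its floor is the bench. Origin: middle of the gap's front mouth, on the bench. x runs into the gap (front faces at x = 0), walls at y = -25 and +25, z up. A plate 130 high closes the gap at x = 205. All mm.
- visor: Blue rigid headband, 50 g: an arch 128 mm long (x), 112 high (z), 18 wide (y), strip 6 thick, starting upright in the gap like an upside-down U, x along the gap. Origin: between its feet, on the bench. Feet at x = -58 and 58: 12 long, 20 wide, 16 high. Opening about 104 long low down, 106 high. Top flat for x -34 to 34, then slopes down. Stands by itself; topples sideways if tilted 8 degrees.
- visor_arch (a point): Underside of the middle of the blue headband's arch, 106 mm above its feet: the point that rests on the rail when it hangs.
- hook: Bent rod, 100 g, 201 mm high: 7 mm steel shaft, orange handle, eye on top. Origin: on the shaft's axis, level with the toe's axis. z up the shaft, x along the straight 7 mm toe, which ends 29.5 from the shaft's axis. Handle z = 120 to 170, 20 wide in y, 16 in x. Eye in the y-z plane, centre z = 183, hole 18, outside 30. Starts hanging by the eye, toe pointing to the post, 27 over the bench.
- hook_toe (a point): Point in the hook's toe, on its axis, 26 mm from the shaft's axis and 3.5 mm above its underside.
- peg_stand: Fixed steel stand with a 6 mm thick display peg. Origin: on the bench below the hanging place (hook starts at x = -2 to 8 mm). The peg is level along x at z = 216, from the post at x = 85 to x = -12; there its tip slopes up to end at x = -30, z = 228. The eye comes off towards -x, raised about 12 over the tip. Base plate x = 30 to 140, 8 high. x points away from the robot.
- jug: Loose pink jug, open at the top, rim radius 50 mm, 120 mm high, wall 4 mm, 0.6 kg. Origin: centre of its underside. The hook is to end in it.
- rail: Fixed drying rail: a level steel bar 10 mm thick along y, its axis 130 mm above the bench, between two posts at y = -110 and +110 mm. Origin: on the bench below the bar's middle. The headband hangs across it (headband's x across the bar), within 70 mm of its middle.
- bottle: Loose green washing-up bottle, 64 mm across, 190 mm high, a bystander. Origin: centre of its underside.
- mug: Loose white mug, 76 mm across, 90 mm high, a bystander. Origin: centre of its underside.
- spare_visor: Loose green headband of the same shape lying flat on the bench, a bystander. Origin: middle of the arch's outline, on the bench.
- hook_eye (a point): Centre of the hook's eye, 183 mm up the shaft from its origin.
- peg_tip (a point): End of the peg's upturned tip.
Not all that is in view belongs to the job. What is meant by the visor is not purple, and is the smaller of those in its own colour.

How it is judged:
On the way, in this order (a step that is already met when the one before it is completed fails the run):
1. the hook is off its peg and carried (distance between hook_eye and peg_tip above 0.06 m and height (world z) of hook above 0.01 m and angle between hook's own z axis and vertical below 0.5 rad), for 0.1 s.
2. the hook has drawn the headband to the gap's mouth (contact force between hook and visor above 0.03 N and x of visor in the frame of bay below 0.03 m).
3. the headband stands on the bench wholly clear of the gap and the hook stands released in the jug (x of visor in the frame of bay below -0.064 m and angle between visor's own z axis and vertical below 0.15 rad and height (world z) of visor below 0.01 m and contact force between hook and the fingers below 0.05 N and horizontal distance between hook_toe and jug below 0.055 m and height (world z) of hook_toe below 0.06 m and angle between jug's own z axis and vertical below 0.1 rad), for 0.2 s.
At the end, for the whole second after the job is handed in: The blue headband hangs at rest over the rail, arch middle within 20 mm of the bar's axis and 80 mm of its middle, within 34 degrees of square to the bar and 23 of upright; the hook stands in the upright jug, toe below 60 mm (x of visor_arch in the frame of rail between -0.02 and 0.02 m and y of visor_arch in the frame of rail between -0.08 and 0.08 m and z of visor_arch in the frame of rail between 0.128 and 0.145 m and contact force between visor and rail above 0.1 N and angle between visor's own z axis and vertical below 0.4 rad and angle between the x axis of visor and the x axis of rail, either way round below 0.6 rad and linear speed of visor below 0.03 m/s and horizontal distance between hook_toe and jug below 0.055 m and height (world z) of hook_toe below 0.06 m and angle between jug's own z axis and vertical below 0.1 rad); the robot touches nothing.
It fails at once if the fingers touch the headband before it is out of the gap (contact force between the fingers and visor above 0.5 N and x of visor in the frame of bay above -0.05 m and y of visor in the frame of bay between -0.03 and 0.03 m and height (world z) of visor below 0.1 m).
It fails at once if a bystander is disturbed (distance of any of bottle, mug, spare_visor from where it was at the start of the episode above 0.03 m or distance of jug from where it was at the start of the episode above 0.05 m).
It also fails if it takes over 72 s, if anything falls off the work surface, if the arm or the gripper's body presses on something with over 40 N, if the wrist force passes 120 N, or if a joint passes its speed limit or range.

## Working session

There is one attempt and no reset: what is moved stays moved. The work goes in short steps, Python scripts to look and compute and a tool call to move; the robot and the scene stay as the last step left them, time stands still between calls to the robot, and variables do not carry over. Pictures are saved under pics/ and viewed, at most 10 in all, crops included, and the job is handed in when it is done.

Besides the shell and the picture viewer there is one more tool, called in YAML: its name, and indented under it one key for each argument. jog_arm: Moves the arm, as the interface text tells. Its arguments: {"type":"object","properties":{"deltas":{"type":"array","items":{"type":"array","items":{"type":"array","items":{"type":"number"}}}},"squeeze":{"type":"number"}},"required":["deltas"]}

```bash
mkdir -p pics; cat > h.py <<'E'
import numpy as np, cv2
from scipy.spatial.transform import Rotation as R
from workcell import arm
def cam(n):
    o=arm.get_obs(); c=arm.read_camera(n)
    if n=='wrist':
        T=np.eye(4);T[:3,:3]=R.from_quat(o['ee_rot']).as_matrix();T[:3,3]=o['tcp_pos']
        c['cam_to_world']=T@c['tool_from_camera']
    return c
def pts(c,uv,z=None):
    uv=np.asarray(uv,float).reshape(-1,2)
    if z is None: z=c['range_z'][uv[:,1].astype(int),uv[:,0].astype(int)]
    n=cv2.undistortPoints(uv[:,None],np.array(c['camera_matrix']),np.array(c['dist']))[:,0]
    p=np.c_[n[:,0]*z,-n[:,1]*z,-z*np.ones(len(n))]
    T=np.array(c['cam_to_world']); return p@T[:3,:3].T+T[:3,3]
def cloud(c,mask=None):
    m=c['range_z']>0
    if mask is not None: m&=mask
    v,u=np.nonzero(m); return pts(c,np.c_[u,v]),np.c_[u,v]
def save(c,name,box=None,k=1):
    im=c['color']
    if box: im=im[box[1]:box[3],box[0]:box[2]]
    cv2.imwrite('pics/'+name,cv2.resize(im,None,fx=k,fy=k,interpolation=cv2.INTER_CUBIC))
E
python3 - <<'E'
from h import *
print(arm.pinch_z); o=arm.get_obs(); print(o['clock'],o['tcp_pos'],o['ee_rot'],o['finger_gap'])
for n in ['side','top']:
    c=cam(n); save(c,n+'0.png'); print(n,np.round(c['cam_to_world'],3).tolist())
    for t in ['bay','visor','hook','peg_stand','jug','rail','bottle','mug','spare_visor']:
        for d in arm.masks_of(t,n)[:4]:
            if d['score']<.25: continue
            P,_=cloud(c,d['pixels'])
            print(t,round(d['score'],2),np.round(d['extent']).astype(int).tolist(), *( [np.round(np.percentile(P,q,axis=0),3).tolist() for q in (3,50,97)] if len(P) else []))
E
```

```text
0.1673
0.0 [ 0.15871652 -0.63000798  0.40360485] [ 9.92391742e-01  1.23114147e-01 -1.90198259e-04 -1.22541250e-03] 0.09284194211202482
side [[-0.926, 0.183, -0.33, 0.102], [-0.377, -0.47, 0.798, 1.11], [-0.009, 0.863, 0.504, 0.858], [0.0, 0.0, 0.0, 1.0]]
bay 0.81 [253, 232, 110, 88] [0.54, -0.132, 0.015] [0.646, 0.071, 0.119] [0.803, 0.162, 0.134]
visor 0.66 [192, 335, 76, 71] [0.537, 0.408, 0.002] [0.61, 0.497, 0.136] [0.672, 0.561, 0.158]
visor 0.44 [260, 184, 29, 21] [0.741, -0.5, 0.001] [0.789, -0.295, 0.104] [0.899, -0.246, 0.116]
hook 0.52 [297, 288, 7, 52] [0.396, 0.297, 0.057] [0.404, 0.304, 0.167] [0.411, 0.312, 0.208]
peg_stand 0.65 [283, 308, 50, 115] [0.371, 0.336, 0.005] [0.411, 0.39, 0.009] [0.453, 0.442, 0.209]
jug 0.83 [307, 191, 23, 37] [0.56, -0.382, 0.006] [0.597, -0.302, 0.09] [0.647, -0.279, 0.121]
rail 0.74 [359, 207, 66, 40] [0.261, -0.559, 0.0] [0.359, -0.298, 0.018] [0.499, -0.207, 0.136]
bottle 0.73 [219, 284, 31, 64] [0.595, 0.321, 0.019] [0.613, 0.346, 0.107] [0.644, 0.361, 0.191]
mug 0.88 [334, 186, 18, 26] [0.49, -0.494, 0.007] [0.521, -0.432, 0.066] [0.
[... 807 characters left out ...]
726, 0.011, 0.116]
jug 0.81 [404, 201, 43, 43] [0.563, -0.372, 0.001] [0.61, -0.343, 0.054] [0.65, -0.281, 0.122]
rail 0.85 [387, 285, 65, 91] [0.259, -0.374, 0.001] [0.394, -0.29, 0.01] [0.499, -0.208, 0.137]
bottle 0.92 [164, 200, 33, 25] [0.597, 0.299, 0.03] [0.621, 0.317, 0.128] [0.651, 0.346, 0.192]
mug 0.71 [444, 232, 47, 31] [0.495, -0.491, 0.001] [0.528, -0.465, 0.046] [0.563, -0.395, 0.092]
mug 0.51 [170, 283, 20, 9] [0.397, 0.293, 0.005] [0.409, 0.299, 0.187] [0.419, 0.317, 0.225]
spare_visor 0.76 [221, 284, 49, 50] [0.327, 0.124, 0.004] [0.41, 0.224, 0.018] [0.457, 0.247, 0.024]
spare_visor 0.3 [287, 177, 129, 112] [0.555, -0.153, 0.075] [0.681, -0.018, 0.13] [0.799, 0.143, 0.135]
```

```bash
python3 - <<'E'
import cv2
im=cv2.imread('pics/top0.png'); cv2.imwrite('pics/top0b.png',im[100:350,60:500][:, :].repeat(1,0) if 0 else cv2.resize(im[100:350,60:500],None,fx=1.8,fy=1.8,interpolation=cv2.INTER_CUBIC))
E
```

```text
(no output)
```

View pics/top0b.png

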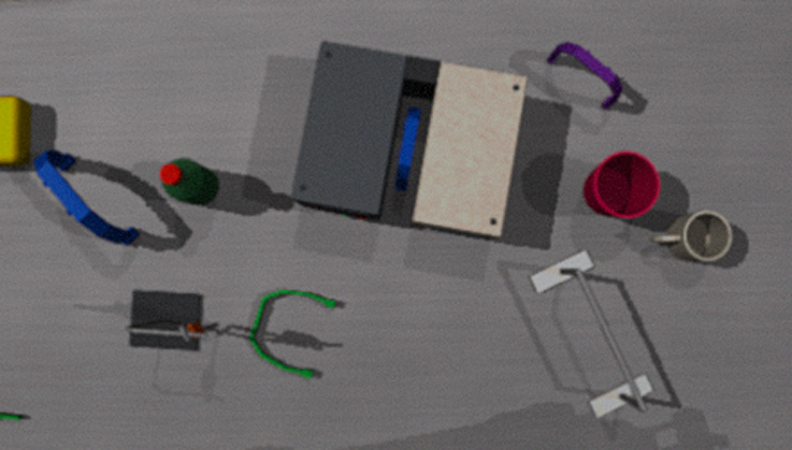

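View pics/side0.png

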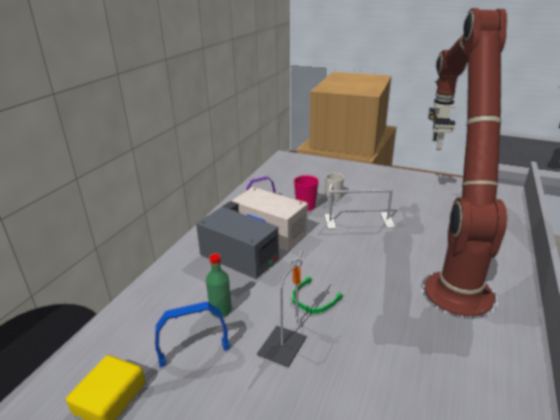

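The blue candidates are the band in the gap at px (285,186) in the top image and the free-standing one at px (109,210). The one in the gap is smaller and fits the description, and the free-standing one stands higher (0.159 against 0.116 m). The purple one at (387,141) is excluded. I'll fit the geometry now and confirm with an enlarged crop.

```bash
python3 - <<'E'
from h import *
c=cam('top'); save(c,'gap_crop.png',(240,120,340,220),6)
P,uv=cloud(c)
def rect(m,n):
    r=cv2.minAreaRect((P[m][:,:2]*1000).astype(np.float32)); print(n,m.sum(),np.round(r[0],1),np.round(r[1],1),round(r[2],1)); return r
col=c['color'][uv[:,1],uv[:,0]].astype(int)
top=(abs(P[:,2]-.131)<.008)&(P[:,0]>.5)&(abs(P[:,1])<.2)&(P[:,0]<.85)
br=col.sum(1)
blue=(col[:,0]>col[:,2]+25)
rect(top&(br>330)&~blue,'white'); rect(top&(br<250)&~blue,'dark')
rect(top,'all')
v=(P[:,0]>.55)&(P[:,0]<.78)&(abs(P[:,1])<.06)&blue
print('blue z',np.percentile(P[v][:,2],[5,50,95])); rect(v&(P[:,2]>.1)&(P[:,2]<.12),'visorflat'); rect(v&(P[:,2]>.05),'visor')
ok=(P[:,2]>.122)&(P[:,2]<.142)&(P[:,1]<-.17)&(P[:,0]<.52)&(P[:,0]>.2)
r=rect(ok,'rail'); Q=P[ok]; print(cv2.fitLine(Q[:,:2].astype(np.float32),cv2.DIST_HUBER,0,.001,.001).ravel(), Q[:,2].mean())
ok=(P[:,2]>.11)&(P[:,2]<.127)&(P[:,1]<-.25)&(P[:,1]>-.42)&(P[:,0]>.54)&(P[:,0]<.67); print('jug',cv2.minEnclosingCircle((P[ok][:,:2]*1000).astype(np.float32)))
for n in ['top','side']:
    if n=='side': c=cam('side');P,uv=cloud(c);col=c['color'][uv[:,1],uv[:,0]].astype(int)
    org=(col[:,2]>col[:,1]+50)&(col[:,2]>col[:,0]+60)&(abs(P[:,0]-.41)<.08)&(abs(P[:,1]-.3)<.1)
    print(n,'handle',org.sum(),np.round(np.percentile(P[org],[5,50,95],axis=0),3).tolist())
    hi=(P[:,2]>.2)&(P[:,2]<.25)&(abs(P[:,0]-.41)<.08)&(abs(P[:,1]-.34)<.12)
    Q=P[hi];i=np.argsort(Q[:,1]);print(np.round(Q[i][::max(1,len(i)//15)],3).tolist())
E
```

```text
white 4376 [663.7 -95.1] [129.5 240.7] 78.7
dark 4626 [680.2  -4.2] [306.4 240.6] 78.8
all 9123 [680.6  -6.2] [311.4 242.1] 78.8
blue z [0.00085679 0.10933831 0.11544085]
visorflat 229 [677.1  -3. ] [19.7 95.8] 78.6
visor 292 [673.   -2.2] [ 19.7 119.5] 78.6
rail 339 [ 378.6 -291.8] [228.4  13.1] 24.0
[ 0.9114511   0.4114084   0.37806433 -0.29196513] 0.13421459859673093
jug ((606.5792846679688, -326.4717712402344), 50.97563934326172)
top handle 10 [[0.41, 0.296, 0.19], [0.413, 0.299, 0.197], [0.416, 0.301, 0.203]]
[[0.405, 0.272, 0.229], [0.407, 0.282, 0.227], [0.404, 0.291, 0.22], [0.397, 0.295, 0.224], [0.405, 0.297, 0.224], [0.405, 0.3, 0.222], [0.413, 0.302, 0.202], [0.414, 0.305, 0.223], [0.407, 0.309, 0.224], [0.409, 0.32, 0.22], [0.41, 0.33, 0.221], [0.41, 0.337, 0.222], [0.41, 0.345, 0.22], [0.41, 0.354, 0.222], [0.412, 0.364, 0.221], [0.41, 0.375, 0.217]]
side handle 120 [[0.396, 0.303, 0.154], [0.404, 0.308, 0.178], [0.411, 0.312, 0.199]]
[[0.402, 0.272, 0.23], [0.404, 0.28, 0.223], [0.406, 0.29, 0.22], [0.398, 0.298, 0.206], [0.397, 0.299, 0.219], [0.404, 0.301, 0.203], [0.411, 0.304, 0.225], [0.408, 0.306, 0.224], [0.405, 0.308, 0.217], [0.409, 0.317, 0.219], [0.405, 0.327, 0.218], [0.407, 0.341, 0.221], [0.409, 0.357, 0.22], [0.41, 0.368, 0.216], [0.411, 0.376, 0.213], [0.41, 0.38, 0.204], [0.411, 0.389, 0.202]]
```

View pics/gap_crop.png

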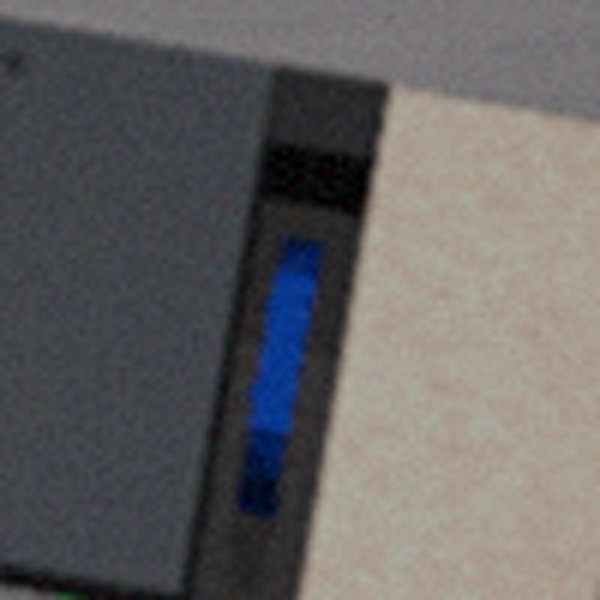

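The gap crop shows the blue band standing in the gap at about px (285,182) in the full image, slightly nearer the dark unit, with no other blue in the gap. This is the visor that's meant. Moving now.

jog_arm:
  deltas:
    - [[1,0,0,-0.15,-1],[1,0,0,-0.15,-1],[1,0,0,-0.15,-1],[1,0,0,-0.15,-1],[1,0,0,-0.15,-1],[1,0,0,-0.15,-1],[1,0,0,-0.15,-1],[1,0,0,-0.15,-1],[1,0,0,-0.15,-1],[1,0,0,-0.15,-1]]

```text
clock: 2.35
tcp_pos: [0.1587, -0.6303, 0.4424]
ee_rot: [0.797, 0.604, -0.0, -0.0]
contact_force: [0.1, -0.4, -0.6]
finger_gap: 0.0928
gripper_force: 0.0
```

jog_arm:
  deltas:
    - [[1,0,0,0,-1],[1,0,0,0,-1],[1,1,1,0,0],[1,1,1,0,0],[1,1,1,0,0],[1,1,1,0,0],[1,1,1,0,0],[1,1,1,0,0],[1,1,1,0,0],[1,1,1,0,0]]

```text
clock: 3.6
tcp_pos: [0.3725, -0.4435, 0.4424]
ee_rot: [0.731, 0.683, -0.0, 0.0]
contact_force: [-0.3, 0.5, 0.9]
finger_gap: 0.0931
gripper_force: 0.0
```

jog_arm:
  deltas:
    - [[1,1,1,0,0],[1,1,1,0,0],[1,1,0.3,0,0],[1,1,0.3,0,0],[1,1,0.3,0,0],[1,1,0.3,0,0],[1,1,0.3,0,0],[1,1,0.3,0,0],[1,1,0.3,0,0],[1,1,0.2,0,0]]

```text
clock: 4.85
tcp_pos: [0.4962, -0.2012, 0.4424]
ee_rot: [0.731, 0.683, 0.0, 0.0]
contact_force: [0.1, -0.3, -0.2]
finger_gap: 0.093
gripper_force: 0.0
```

jog_arm:
  deltas:
    - [[1,1,-0.25,0,0],[1,1,-0.25,0,0],[1,1,-0.25,0,0],[1,1,-0.25,0,0],[1,1,-0.25,0,0],[1,1,-0.25,0,0],[1,1,-0.25,0,0],[1,1,-0.25,0,0],[1,1,-0.25,0,0],[1,1,-0.25,0,0]]

```text
clock: 6.1
tcp_pos: [0.4501, 0.0524, 0.4425]
ee_rot: [0.731, 0.683, 0.0, 0.0]
contact_force: [-0.1, 0.2, 0.2]
finger_gap: 0.0926
gripper_force: 0.0
```

jog_arm:
  deltas:
    - [[1,1,-0.25,0,0],[1,1,-0.25,0,0],[1,1,-0.25,0,0],[1,1,-0.25,0,0],[1,1,-0.25,0,0],[1,1,-0.25,0,0],[1,1,-0.25,0,0],[1,1,-0.25,0,0],[1,0.8,-0.2,0,0]]

```text
clock: 7.22
tcp_pos: [0.41, 0.2758, 0.4425]
ee_rot: [0.73, 0.683, 0.0, -0.0]
contact_force: [-0.1, -0.3, -0.5]
finger_gap: 0.0929
gripper_force: 0.0
```

```bash
python3 - <<'E'
from h import *
c=cam('wrist'); save(c,'w1.png'); print(arm.get_obs()['tcp_pos'])
P,uv=cloud(c);col=c['color'][uv[:,1],uv[:,0]].astype(int)
org=(col[:,2]>col[:,1]+50)&(col[:,2]>col[:,0]+60)&(P[:,2]>.13)
print(org.sum(),np.round(np.percentile(P[org],[3,50,97],axis=0),4).tolist() if org.any() else '')
for t in ['hook','peg_stand']:
    for d in arm.masks_of(t,'wrist')[:2]:
        Q,_=cloud(c,d['pixels']); print(t,d['score'],d['extent'],np.round(np.percentile(Q,[3,50,97],axis=0),3).tolist())
hi=(P[:,2]>.2)&(P[:,2]<.24); Q=P[hi]; i=np.argsort(Q[:,1]); print(hi.sum(),np.round(Q[i][::max(1,len(i)//20)],3).tolist())
E
```

```text
[0.40892105 0.27843181 0.44274914]
271 [[0.3958, 0.2989, 0.1641], [0.4097, 0.3052, 0.1966], [0.6149, 0.3358, 0.2017]]
hook 0.8 [272.7, 175.7, 41.2, 63.8] [[0.394, 0.294, 0.03], [0.404, 0.303, 0.213], [0.417, 0.318, 0.225]]
hook 0.45 [495.9, 128.9, 127.7, 68.1] [[0.595, 0.301, 0.018], [0.607, 0.33, 0.122], [0.629, 0.356, 0.175]]
peg_stand 0.59 [279.2, 143.8, 86.1, 217.1] [[0.371, 0.283, 0.007], [0.41, 0.376, 0.009], [0.454, 0.436, 0.223]]
2438 [[0.404, 0.268, 0.228], [0.403, 0.276, 0.229], [0.402, 0.282, 0.223], [0.404, 0.288, 0.22], [0.4, 0.294, 0.222], [0.396, 0.298, 0.204], [0.404, 0.3, 0.224], [0.415, 0.303, 0.222], [0.408, 0.305, 0.219], [0.417, 0.308, 0.215], [0.408, 0.314, 0.219], [0.405, 0.321, 0.218], [0.407, 0.328, 0.218], [0.407, 0.334, 0.218], [0.406, 0.341, 0.217], [0.412, 0.348, 0.218], [0.412, 0.355, 0.219], [0.411, 0.361, 0.219], [0.411, 0.368, 0.22], [0.409, 0.375, 0.214], [0.41, 0.384, 0.201]]
```

View pics/w1.png

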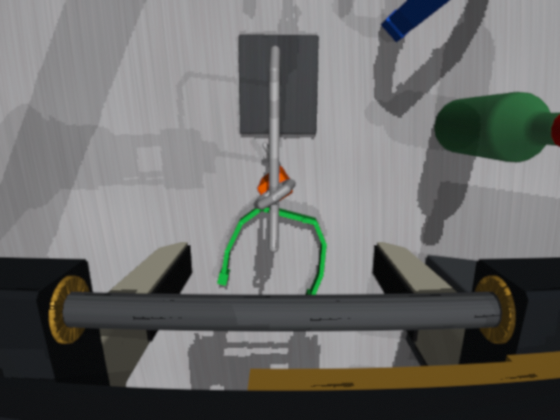

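The wrist view shows the peg running vertically at column ~275. The hook's eye runs from (258,202) to (293,183), so the hook is yawed on the peg. I'll measure that yaw so the grip is square to it.

```bash
python3 - <<'E'
from h import *
c=cam('wrist')
P,uv=cloud(c)
hi=(P[:,2]>.2)&(P[:,2]<.24)&(P[:,1]>.26)&(P[:,1]<.36); Q=P[hi]
pl=Q[(Q[:,1]<.285)|(Q[:,1]>.32)]; k=np.polyfit(pl[:,1],pl[:,0],1); print('peg slope',k, 'ang',90-np.degrees(np.arctan(k[0])))
d=Q[:,0]-np.polyval(k,Q[:,1]); E=Q[(abs(d)>.006)&(abs(d)<.025)]
l=cv2.fitLine(E[:,:2].astype(np.float32),cv2.DIST_HUBER,0,.001,.001).ravel(); print(len(E),np.degrees(np.arctan2(l[1],l[0])),l[2:],E.min(0),E.max(0))
col=c['color'][uv[:,1],uv[:,0]].astype(int)
org=(col[:,2]>col[:,1]+50)&(col[:,2]>col[:,0]+60)&(abs(P[:,0]-.405)<.03)&(P[:,2]>.14)
T=P[org&(P[:,2]>.193)]; r=cv2.minAreaRect((T[:,:2]*1000).astype(np.float32)); print('handle top',len(T),r,T.mean(0))
save(c,'w2.png',(225,140,325,260),5)
E
```

```text
peg slope [0.0715558  0.38470736] ang 85.90713059766298
269 26.16419 [0.40447265 0.30026686] [0.39273082 0.2919401  0.20155689] [0.41954738 0.30847626 0.22430154]
handle top 166 ((406.0877380371094, 304.1275329589844), (21.673154830932617, 13.067100524902344), 0.4550836682319641) [0.40303322 0.30372297 0.19766565]
```

View pics/w2.png

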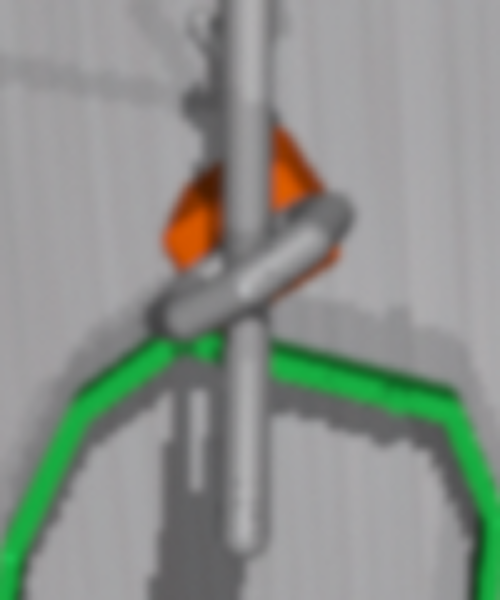

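jog_arm:
  deltas:
    - [[1,0,0,0,-1],[1,0,0,0,-1],[1,0,0,0,-1],[1,0,0,0,-1],[1,0,0,0,-1],[1,0.87,0.27,0,-0.2],[1,0,0,1,0],[1,0,0,1,0]]

```text
clock: 8.43
tcp_pos: [0.4075, 0.2961, 0.3918]
ee_rot: [0.521, 0.854, 0.0, 0.001]
contact_force: [0.3, 0.1, 0.6]
finger_gap: 0.0926
gripper_force: 0.0
```

```bash
python3 - <<'E'
from h import *
o=arm.get_obs();print(o['tcp_pos'],2*np.degrees(np.arctan2(o['ee_rot'][1],o['ee_rot'][0])),o['clock'],o['contact_force'])
c=cam('wrist');P,uv=cloud(c);col=c['color'][uv[:,1],uv[:,0]].astype(int)
T=np.linalg.inv(np.array(c['cam_to_world'])); 
hi=(P[:,2]>.2)&(P[:,2]<.24)&(P[:,1]>.285)&(P[:,1]<.315)&(abs(P[:,0]-.405)<.03); E=P[hi]; E=E[abs(E[:,0]-.3847-.0716*E[:,1])>.006]
l=cv2.fitLine(E[:,:2].astype(np.float32),cv2.DIST_HUBER,0,.001,.001).ravel(); print(len(E),np.degrees(np.arctan2(l[1],l[0])),l[2:],(E.min(0)+E.max(0))/2)
E
```

```text
[0.40746555 0.29605824 0.39184387] 117.21221759997307 8.425 [0.32665124 0.08610509 0.6299712 ]
546 27.66261 [0.4012644  0.29938447] [0.40587484 0.30045316 0.21278733]
```

jog_arm:
  deltas:
    - [[1,0.22,0.02,0,0],[1,0,0,0.7,0],[1,0,0,0.7,0],[1,0,0,0.5,0],[1,0,0,0,0]]
  squeeze: 30

```text
clock: 9.1
tcp_pos: [0.4048, 0.3024, 0.3448]
ee_rot: [0.52, 0.854, -0.0, -0.0]
contact_force: [0.2, -0.3, 0.1]
finger_gap: 0.093
gripper_force: 0.0
```

jog_arm:
  deltas:
    - [[-1,0,0,0,0],[-1,0,0,0,0],[-1,0,0,0,0],[-1,0,0,0,0],[-1,0,0,0,0],[-1,0,0,0,0]]
  squeeze: 30

```text
clock: 9.85
tcp_pos: [0.4047, 0.3025, 0.3448]
ee_rot: [0.52, 0.854, 0.0, 0.0]
contact_force: [0.5, -0.1, 0.3]
finger_gap: 0.0378
gripper_force: 0.0
```

jog_arm:
  deltas:
    - [[-1,0,0,0,0],[-1,0,0,0,0],[-1,0,0,0,0],[-1,0,0,0,0],[-1,0,0,0,0]]

```text
clock: 10.48
tcp_pos: [0.4048, 0.3025, 0.3449]
ee_rot: [0.52, 0.854, 0.0, 0.0]
contact_force: [0.7, 0.5, 0.3]
finger_gap: 0.0275
gripper_force: 30.0
```

jog_arm:
  deltas:
    - [[-1,0,0,-0.24,0],[-1,0,0,0,0],[-1,-0.24,-0.15,0,0],[-1,-0.24,-0.15,0,0]]

```text
clock: 10.98
tcp_pos: [0.4033, 0.2876, 0.3506]
ee_rot: [0.52, 0.854, -0.0, -0.0]
contact_force: [-0.9, 0.5, -2.3]
finger_gap: 0.0277
gripper_force: 30.0
```

```bash
python3 - <<'E'
from h import *
c=cam('wrist'); save(c,'w3.png',(150,120,430,330),2.6)
P,uv=cloud(c); hi=(P[:,2]>.19)&(P[:,2]<.25)&(P[:,1]>.26)&(P[:,1]<.315)&(abs(P[:,0]-.405)<.03)
E=P[hi]; E=E[abs(E[:,0]-.3847-.0716*E[:,1])>.006]; print(len(E), E.min(0),E.max(0))
l=cv2.fitLine(E[:,:2].astype(np.float32),cv2.DIST_HUBER,0,.001,.001).ravel(); print(np.degrees(np.arctan2(l[1],l[0])))
E
```

```text
3378 [0.37500641 0.27052358 0.19003149] [0.42297095 0.30736276 0.24997996]
26.404507
```

View pics/w3.png

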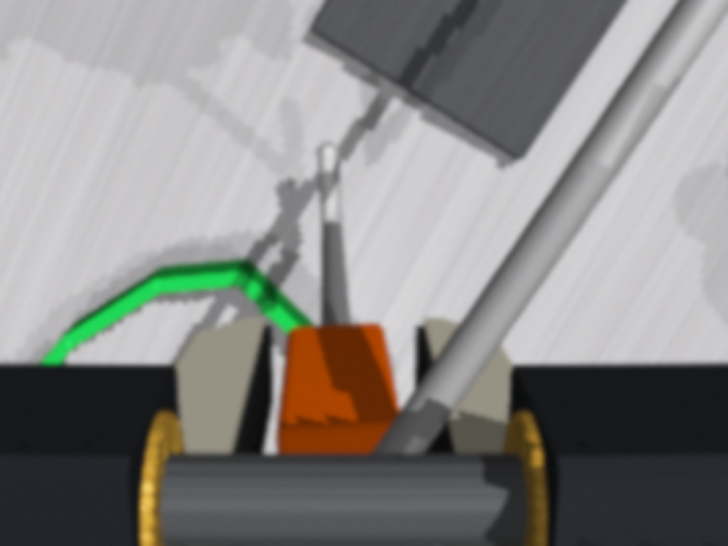

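The wrist view shows the fingers holding the eye: there are slits on both sides of the orange handle at (280,400) and (405,400), and the opening is 27.5 mm instead of 20. I'll slide back onto the level part of the peg, re-hang the hook and regrip about 9 mm lower.

jog_arm:
  deltas:
    - [[-1,0.6,0.36,0,0],[-1,0.6,0.36,0,0],[-1,0,0,0.24,0],[-1,0,0,0,0],[0,0,0,0,0],[0,0,0,0,0],[0,0,0,0,0],[0,0,0,0.2,0],[0,0,0,0.18,0],[0,0,0,0,0]]

```text
clock: 12.28
tcp_pos: [0.4056, 0.3231, 0.3347]
ee_rot: [0.52, 0.854, -0.001, -0.0]
contact_force: [-0.7, -0.5, -0.5]
finger_gap: 0.0463
gripper_force: 0.0
```

```bash
python3 - <<'E'
from h import *
o=arm.get_obs();print(o['tcp_pos'],o['clock'],o['contact_force'],o['finger_gap'])
for n in ['side','top']:
    c=cam(n);P,uv=cloud(c);col=c['color'][uv[:,1],uv[:,0]].astype(int)
    org=(col[:,2]>col[:,1]+50)&(col[:,2]>col[:,0]+60)&(abs(P[:,0]-.405)<.03)&(P[:,2]>.12)&(abs(P[:,1]-.32)<.04)
    if org.any(): print(org.sum(),np.round(np.percentile(P[org],[3,50,97],axis=0),3).tolist())
c=cam('wrist');P,uv=cloud(c);col=c['color'][uv[:,1],uv[:,0]].astype(int)
org=(col[:,2]>col[:,1]+50)&(col[:,2]>col[:,0]+60)&(abs(P[:,0]-.405)<.04)&(P[:,2]>.12)
print(np.round(uv[org].min(0)),uv[org].max(0),uv[org].mean(0),np.round(P[org].mean(0),3))
save(c,'w4.png',(150,120,430,330),2.6)
E
```

```text
[0.40563695 0.32305381 0.33472135] 12.275 [-0.74453053 -0.54481838 -0.54352512] 0.046305455394151304
930 [[0.377, 0.285, 0.165], [0.402, 0.326, 0.516], [0.432, 0.358, 0.556]]
89 [[0.395, 0.285, 0.498], [0.424, 0.301, 0.526], [0.433, 0.344, 0.532]]
[261 249] [310 294] [286.70268873 272.7549121 ] [0.404 0.328 0.178]
```

View pics/w4.png

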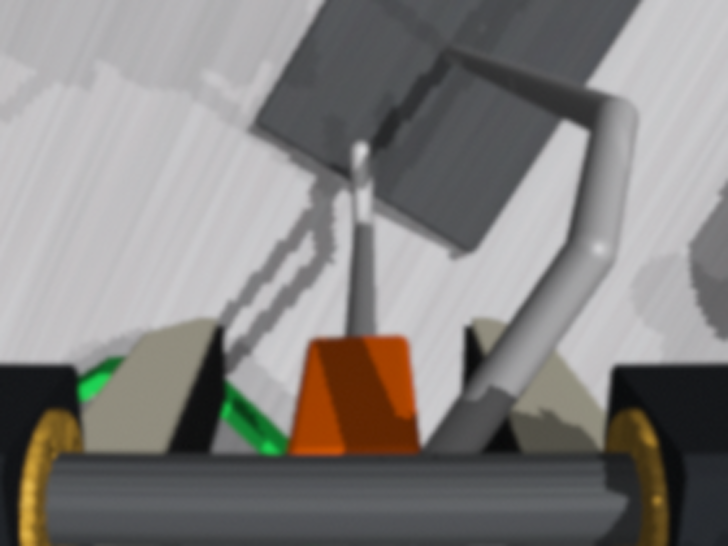

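The hook hangs free between the fingers with its toe in line with tool x (column ~360 in the crop). Closing.

jog_arm:
  deltas:
    - [[-1,0,0,0,0],[-1,0,0,0,0],[-1,0,0,0,0],[-1,0,0,0,0],[-1,0,0,0,0],[-1,0,0,0,0]]
  squeeze: 30

```text
clock: 13.18
tcp_pos: [0.4059, 0.3233, 0.3354]
ee_rot: [0.52, 0.854, 0.0, 0.0]
contact_force: [0.9, 0.2, 0.0]
finger_gap: 0.0253
gripper_force: 27.5
```

jog_arm:
  deltas:
    - [[-1,0,0,0,0],[-1,0,0,0,0],[-1,0,0,0,0]]
  squeeze: 30

```text
clock: 13.55
tcp_pos: [0.4058, 0.3234, 0.3354]
ee_rot: [0.52, 0.854, 0.0, 0.0]
contact_force: [1.1, 0.4, 0.5]
finger_gap: 0.0253
gripper_force: 27.4
```

```bash
python3 - <<'E'
from h import *
c=cam('wrist'); save(c,'w5.png',(150,120,430,330),2.6)
E
```

```text
(no output)
```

View pics/w5.png

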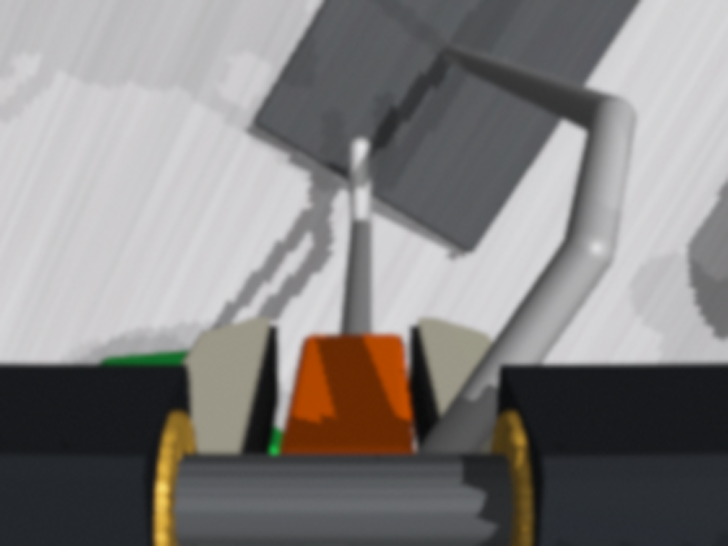

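The crop shows a slit remaining at the left (285,400) while the handle touches the right finger at (412,400), so the hook may sit tilted. I'll measure shaft and toe in the tool frame.

```bash
cat >> h.py <<'E'
def hooktool(c):
    "hook points in tool frame: handle by height bins, toe"
    o=arm.get_obs(); P,uv=cloud(c); Rm=R.from_quat(o['ee_rot']).as_matrix(); q=(P-o['tcp_pos'])@Rm
    return q,uv,c['color'][uv[:,1],uv[:,0]].astype(int)
E
python3 - <<'E'
from h import *
c=cam('wrist'); q,uv,col=hooktool(c)
org=(col[:,2]>col[:,1]+50)&(col[:,2]>col[:,0]+60)&(abs(q[:,1])<.03)&(q[:,2]<.25)
for v in range(250,300,6):
    m=org&(abs(uv[:,1]-v)<2)
    if m.sum()>5: print('handle row',v,np.round([q[m][:,0].mean(),q[m][:,1].min(),q[m][:,1].max(),q[m][:,2].mean()],4), uv[m][:,0].min(),uv[m][:,0].max())
# shaft/toe: columns around 288, rows 170..248
for v in range(172,250,8):
    m=(uv[:,1]==v)&(abs(uv[:,0]-288)<12)&(q[:,2]<.322)
    if m.any(): print('shaft row',v,m.sum(),np.round(np.median(q[m],0),4),uv[m][:,0].mean())
# fingers
m=(uv[:,1]>=250)&(uv[:,1]<290)&(q[:,2]<.2)&(q[:,2]>.1)&(abs(q[:,1])<.05)&~org
for s in (-1,1):
    k=m&(q[:,1]*s>0); print('finger',s,k.sum(),np.round(np.percentile(q[k],[2,50,98],axis=0),4).tolist())
print(arm.get_obs()['ft_torque'],c['camera_matrix'][0],np.round(c['tool_from_camera'],3).tolist())
E
```

```text
handle row 250 [ 0.0055 -0.0085  0.0098  0.1818] 267 304
handle row 256 [ 0.0054 -0.0087  0.0102  0.1741] 266 305
handle row 262 [ 0.0054 -0.0089  0.0096  0.1668] 265 305
handle row 268 [ 0.0054 -0.0094  0.0096  0.16  ] 263 306
handle row 274 [ 0.0052 -0.0095  0.0116  0.1542] 262 307
handle row 280 [ 0.005  -0.0096  0.0117  0.1488] 261 308
handle row 286 [ 0.0053 -0.0096  0.0087  0.1429] 260 307
handle row 292 [ 0.0051 -0.0098  0.0084  0.1384] 259 307
shaft row 172 2 [0.0273 0.0037 0.3064] 287.5
shaft row 180 8 [0.021  0.0037 0.3039] 287.5
shaft row 188 9 [0.0141 0.0041 0.305 ] 288.0
shaft row 196 9 [0.0075 0.0041 0.3042] 288.0
shaft row 204 9 [0.0007 0.0041 0.304 ] 288.0
shaft row 212 9 [0.0008 0.0036 0.2767] 288.0
shaft row 220 10 [0.0006 0.0029 0.2546] 287.5
shaft row 228 11 [0.0007 0.0023 0.2353] 287.0
shaft row 236 11 [0.0007 0.002  0.2188] 287.0
shaft row 244 12 [0.0005 0.0015 0.2049] 286.5
finger -1 1364 [[-0.0049, -0.0268, 0.135], [0.0082, -0.0181, 0.1559], [0.0089, -0.0098, 0.1818]]
finger 1 1542 [[-0.0031, 0.01, 0.1153], [0.0167, 0.0146, 0.1202], [0.0297, 0.0228, 0.1778]]
[ 0.06215086 -0.28611293  0.01154914] [348.74990162   0.         281.80136357] [[0.0, 0.97, 0.243, 0.066], [1.0, -0.0, -0.001, -0.001], [-0.001, 0.243, -0.97, 0.02], [0.0, 0.0, 0.0, 1.0]]
```

jog_arm:
  deltas:
    - [[0,0,0,0,0],[0,0,0,0,0],[0,0,0,0.18,0],[0,0,0,0,0],[-1,0,0,0,0],[-1,0,0,0,0],[-1,0,0,0,0],[-1,0,0,0,0],[-1,0,0,0,0],[-1,0,0,0,0]]
  squeeze: 30

```text
clock: 14.9
tcp_pos: [0.4058, 0.3233, 0.3309]
ee_rot: [0.52, 0.854, 0.0, 0.0]
contact_force: [-0.8, 0.6, 0.5]
finger_gap: 0.0249
gripper_force: 30.0
```

```bash
python3 - <<'E'
from h import *
c=cam('wrist'); q,uv,col=hooktool(c)
org=(col[:,2]>col[:,1]+50)&(col[:,2]>col[:,0]+60)&(abs(q[:,1])<.03)&(q[:,2]<.25)
for v in range(250,300,8):
    m=org&(abs(uv[:,1]-v)<2)
    if m.sum()>5: print('handle',v,np.round([q[m][:,0].mean(),q[m][:,1].min(),q[m][:,1].max(),q[m][:,2].mean()],4))
for v in list(range(160,250,8)):
    m=(uv[:,1]==v)&(abs(uv[:,0]-288)<14)&(q[:,2]<.315)
    if m.any(): print('shaft',v,m.sum(),np.round(np.median(q[m],0),4))
# finger inner edges along tool z, from non-orange points with finger colour
for s in (-1,1):
  for z in np.arange(.12,.19,.01):
    k=(abs(q[:,2]-z)<.004)&(q[:,1]*s>.004)&(q[:,1]*s<.04)&~org&(q[:,0]<.03)
    if k.sum()>5: print(s,round(z,3),k.sum(),np.round(np.percentile(abs(q[k][:,1]),[1,50]),4),np.round(q[k][:,0].max(),4))
E
```

```text
handle 250 [0.006  0.0029 0.0093 0.1793]
handle 258 [ 0.0056 -0.0085  0.0105  0.1711]
handle 266 [ 0.0054 -0.0089  0.0112  0.1621]
handle 274 [ 0.0052 -0.0091  0.0113  0.1541]
handle 282 [ 0.0053 -0.0091  0.0095  0.1463]
handle 290 [ 0.0053 -0.0095  0.009   0.1395]
shaft 176 9 [0.025  0.0048 0.2995]
shaft 184 9 [0.0185 0.0048 0.299 ]
shaft 192 8 [0.0119 0.0052 0.2992]
shaft 200 8 [0.0052 0.0053 0.299 ]
shaft 208 8 [0.002  0.005  0.2845]
shaft 216 9 [0.0015 0.0041 0.2621]
shaft 224 10 [0.0015 0.0033 0.2414]
shaft 232 11 [0.0012 0.0027 0.225 ]
shaft 240 12 [0.001  0.0022 0.2103]
shaft 248 13 [0.0008 0.0017 0.1975]
-1 0.12 233 [0.0082 0.0121] 0.0022
-1 0.13 115 [0.0045 0.0163] 0.0089
-1 0.14 261 [0.005  0.0169] 0.0089
-1 0.15 268 [0.0095 0.0176] 0.0092
-1 0.16 266 [0.0094 0.0183] 0.009
-1 0.17 251 [0.0089 0.0186] 0.009
-1 0.18 178 [0.0053 0.0169] 0.009
1 0.12 145 [0.0076 0.0116] 0.0174
1 0.14 122 [0.0046 0.0124] 0.009
1 0.15 192 [0.0112 0.0144] 0.0091
1 0.16 242 [0.0111 0.0157] 0.009
1 0.17 231 [0.0111 0.0169] 0.0092
1 0.18 149 [0.0079 0.0158] 0.009
```

jog_arm:
  deltas:
    - [[-1,0,0,-0.16,0],[-1,0,0,-0.16,0],[-1,-0.4,-0.24,0,0],[-1,-0.4,-0.24,0,0],[-1,-0.36,-0.22,0,0],[-1,0,0,0,0]]

```text
clock: 15.7
tcp_pos: [0.4037, 0.2881, 0.3387]
ee_rot: [0.521, 0.854, -0.001, 0.0]
contact_force: [0.5, -0.4, -0.3]
finger_gap: 0.0251
gripper_force: 30.0
```

jog_arm:
  deltas:
    - [[-1,-0.34,-0.21,-0.3,0],[-1,-0.34,-0.21,-0.3,0],[-1,-0.6,-0.37,-0.15,0],[-1,-0.6,-0.37,-0.1,0],[-1,-0.8,-0.5,0,0],[-1,0,0,0,0]]

```text
clock: 16.45
tcp_pos: [0.3973, 0.2093, 0.3605]
ee_rot: [0.521, 0.853, -0.001, 0.0]
contact_force: [0.3, 1.4, -0.3]
finger_gap: 0.0249
gripper_force: 30.0
```

```bash
cat >> h.py <<'E'
def hookpose(pr=True):
    "hook geometry in tool frame from the wrist camera: shaft line, toe"
    c=cam('wrist'); q,uv,col=hooktool(c)
    s=[];t=[]
    for v in range(150,250,2):
        m=(uv[:,1]==v)&(abs(uv[:,0]-288)<30)&(abs(q[:,1])<.025)&(q[:,2]<.312)&(q[:,2]>.19)&(q[:,0]>-.01)&(q[:,0]<.045)
        if m.sum()<4: continue
        r=np.median(q[m],0); (t if r[0]>.006 else s).append(r)
    s,t=np.array(s),np.array(t)
    if len(s)>2: print('shaft n',len(s),'slope y,x deg',np.round(np.degrees([np.polyfit(s[:,2],s[:,1],1)[0],np.polyfit(s[:,2],s[:,0],1)[0]]),2),'ends',np.round(s[[0,-1]],4).tolist())
    if len(t)>2: print('toe n',len(t),'yaw deg',np.round(np.degrees(np.polyfit(t[:,0],t[:,1],1)[0]),1),'ends',np.round(t[[0,-1]],4).tolist())
E
python3 -c "
from h import *
hookpose(); o=arm.get_obs(); print(o['tcp_pos'],o['finger_gap'],o['contact_force'],o['ft_torque'],o['qpos'])"
```

```text
shaft n 26 slope y,x deg [1.9 1.5] ends [[0.0054, 0.0041, 0.2993], [-0.0018, 0.001, 0.201]]
toe n 11 yaw deg -2.1 ends [[0.0234, 0.0033, 0.3003], [0.0069, 0.0041, 0.2998]]
[0.39739748 0.21061415 0.36067302] 0.024958617076325906 [-0.60667598  0.10411068 -0.54494802] [-0.00899    -0.15542536 -0.02661952] [-0.04892726  0.44051306 -0.67899814  2.02060659  0.38069657  0.80548591
 -0.47390418]
```

Hook is off the peg (toe in line within 2°). Raising, rotating the toe along the gap, and crossing to above the gap.

jog_arm:
  deltas:
    - [[-1,0,0,-0.5,-1],[-1,0,0,-0.5,-1],[-1,0,0,-0.5,-1],[-1,0,0,-0.5,-1],[-1,0,0,-0.5,-1],[-1,0,0,-0.5,-1],[-1,0,0,-0.5,-1],[-1,0,0,-0.3,-1],[-1,0,0,0,-0.3]]

```text
clock: 17.62
tcp_pos: [0.3973, 0.212, 0.4558]
ee_rot: [0.111, 0.994, 0.001, 0.001]
contact_force: [-0.2, 0.2, -1.8]
finger_gap: 0.0249
gripper_force: 30.0
```

jog_arm:
  deltas:
    - [[-1,-1,-0.55,0,0],[-1,-1,-0.55,0,0],[-1,-1,-0.55,0,0],[-1,-1,-0.55,0,0],[-1,-1,-0.55,0,0],[-1,-1,-0.55,0,0],[-1,-1,-0.55,0,0],[-1,-1,-0.55,0,0],[-1,-1,-0.55,0,0],[-1,-1,-0.55,0,0]]

```text
clock: 18.88
tcp_pos: [0.6113, 0.0212, 0.4545]
ee_rot: [0.112, 0.994, 0.0, -0.0]
contact_force: [-0.5, 0.2, -0.4]
finger_gap: 0.0246
gripper_force: 30.0
```

```bash
python3 -c "
from h import *
o=arm.get_obs(); print(o['clock'],o['tcp_pos'],2*np.degrees(np.arctan2(o['ee_rot'][1],o['ee_rot'][0])),o['finger_gap'],o['qpos'])"
```

```text
18.875 [0.61133195 0.02121022 0.45447325] 167.13143057780735 0.024604913080819153 [ 0.42739911  0.64989502 -0.90590583  1.45006265  0.51727485  1.29286741
  0.82537259]
```

jog_arm:
  deltas:
    - [[-1,-0.7,-0.4,0,0],[-1,-0.7,-0.4,0,0],[-1,-0.7,-0.4,0,0],[-1,0,0,0,0]]

```text
clock: 19.38
tcp_pos: [0.6559, -0.0207, 0.4537]
ee_rot: [0.113, 0.994, -0.0, -0.001]
contact_force: [0.1, 0.5, -1.5]
finger_gap: 0.0246
gripper_force: 30.0
```

```bash
python3 - <<'E'
from h import *
o=arm.get_obs(); print(o['clock'],o['tcp_pos'],2*np.degrees(np.arctan2(o['ee_rot'][1],o['ee_rot'][0])))
hookpose()
c=cam('wrist'); P,uv=cloud(c); save(c,'w6.png')
M=np.array([.5635,.017]); ex=np.array([.981,-.196]); ey=np.array([.196,.981])
b=np.c_[(P[:,:2]-M)@ex,(P[:,:2]-M)@ey,P[:,2]]*1000
top=(abs(b[:,2]-131)<6)
for x in range(0,110,15):
    m=top&(abs(b[:,0]-x)<5); l=b[m&(b[:,1]>10)][:,1]; r=b[m&(b[:,1]<-10)][:,1]
    print('wall x',x, np.round([np.percentile(r,99) if len(r) else 0, np.percentile(l,1) if len(l) else 0],1))
col=c['color'][uv[:,1],uv[:,0]].astype(int)
v=(col[:,0]>col[:,2]+30)&(abs(b[:,1])<24)&(b[:,0]<240)
print('visor',v.sum(),np.round(np.percentile(b[v],[1,50,99],axis=0),1).tolist())
f=v&(b[:,2]>100); print('hi',np.round(np.percentile(b[f],[1,50,99],axis=0),1).tolist())
for x in range(30,200,12):
    m=v&(abs(b[:,0]-x)<6)
    if m.sum()>3: print(x,m.sum(),np.round(np.percentile(b[m][:,1],[3,97]),1),np.round(np.percentile(b[m][:,2],[5,95]),0))
E
```

```text
19.375 [ 0.65586175 -0.02068386  0.45367974] 166.9670476806992
shaft n 25 slope y,x deg [1.91 0.97] ends [[0.0053, 0.0037, 0.2992], [0.0001, 0.0005, 0.2001]]
toe n 12 yaw deg -2.3 ends [[0.0248, 0.0028, 0.3009], [0.0068, 0.0037, 0.3001]]
wall x 0 [-31.   23.1]
wall x 15 [-29.9  22.6]
wall x 30 [-29.6  22.6]
wall x 45 [-30.1  22.5]
wall x 60 [-29.8  22.6]
wall x 75 [-29.6  22.6]
wall x 90 [-29.9  21.9]
wall x 105 [-29.6  22. ]
visor 1976 [[51.6, -11.6, -0.6], [96.6, -1.0, 111.8], [163.2, 17.0, 268.9]]
hi [[70.7, -11.9, 100.7], [104.9, -1.3, 112.3], [151.1, 8.0, 271.3]]
54 227 [-11.3   5.7] [16. 87.]
66 265 [-10.9   6.1] [ 88. 102.]
78 252 [-9.8  6.2] [103. 152.]
90 227 [-7.2  8.9] [111. 272.]
102 248 [-12.3  15.6] [  1. 233.]
114 193 [-7.6 16.7] [  1. 113.]
126 204 [-7.8 16.6] [  0. 114.]
138 211 [-8.  16.4] [  0. 113.]
150 121 [-8.2 16.4] [ -0. 113.]
162 12 [15.1 18.4] [-1.  2.]
174 15 [16.2 20.2] [-1.  1.]
```

jog_arm:
  deltas:
    - [[-1,0,-0.14,0,0],[-1,0,0,0.5,0],[-1,0,0,0.5,0],[-1,0,0,0.5,0],[-1,0,0,0.5,0]]

```text
clock: 20.1
tcp_pos: [0.6542, -0.0232, 0.4037]
ee_rot: [0.112, 0.994, -0.0, -0.0]
contact_force: [-0.6, -0.6, -1.9]
finger_gap: 0.025
gripper_force: 30.0
```

jog_arm:
  deltas:
    - [[-1,0,0,0.5,0],[-1,0,0,0.5,0],[-1,0,0,0.5,0],[-1,0,0,0.5,0]]

```text
clock: 20.6
tcp_pos: [0.6543, -0.0231, 0.3542]
ee_rot: [0.112, 0.994, 0.0, 0.0]
contact_force: [0.5, -0.3, 0.7]
finger_gap: 0.0252
gripper_force: 30.0
```

jog_arm:
  deltas:
    - [[-1,0,0,0.5,0],[-1,0,0,0.5,0],[-1,0,0.14,0.15,0],[-1,0,0,0,1],[-1,0,0,0,1],[-1,0,0,0,1],[-1,0,0,0,1],[-1,0,0,0,1],[-1,0,0,0,1]]

```text
clock: 21.72
tcp_pos: [0.6552, -0.0192, 0.3266]
ee_rot: [0.415, 0.91, 0.0, 0.0]
contact_force: [0.5, 0.0, -0.5]
finger_gap: 0.025
gripper_force: 30.0
```

jog_arm:
  deltas:
    - [[-1,0,0,0,1],[-1,0,0,0,1],[-1,0,0,0,1],[-1,0,0,0,1],[-1,0,0,0,1],[-1,0,0,0,1],[-1,0,0,0,1],[-1,0,0,0,1],[-1,0,0,0,1],[-1,0,0,0,0]]

```text
clock: 22.98
tcp_pos: [0.6551, -0.0189, 0.3267]
ee_rot: [0.781, 0.624, 0.0, 0.0]
contact_force: [-0.1, 0.3, -0.2]
finger_gap: 0.0243
gripper_force: 30.0
```

```bash
python3 - <<'E'
from h import *
o=arm.get_obs(); print(o['clock'],o['tcp_pos'],2*np.degrees(np.arctan2(o['ee_rot'][1],o['ee_rot'][0])),o['contact_force'],o['qpos'])
hookpose()
c=cam('top'); save(c,'t2.png',(230,100,350,240),5)
E
```

```text
22.975 [ 0.65514567 -0.01890792  0.32666488] 77.26599698443684 [-0.13046195  0.27153358 -0.20327137] [ 0.23055872  0.73063141 -0.42272595  1.4908389   0.33314156  0.9908781
 -0.50209232]
shaft n 10 slope y,x deg [ 2.62 -0.28] ends [[-0.0006, 0.0046, 0.2337], [-0.0003, 0.0028, 0.1994]]
toe n 32 yaw deg -0.7 ends [[0.0449, 0.0036, 0.1962], [0.0064, -0.0042, 0.215]]
```

jog_arm:
  deltas:
    - [[-1,0,-0.4,0,0],[-1,0,-0.4,0,0],[-1,0,-0.2,0,0],[-1,0,-0.2,0,0],[-1,0,-0.2,0,0],[-1,0,-0.2,0,0],[-1,0,-0.2,0,0],[-1,0,-0.2,0,0],[-1,0,-0.2,0,0],[-1,0,-0.2,0,0]]

```text
clock: 24.32
tcp_pos: [0.5963, -0.0063, 0.3263]
ee_rot: [0.782, 0.624, 0.0, 0.0]
contact_force: [0.1, 0.2, -0.5]
finger_gap: 0.0252
gripper_force: 30.0
```

```bash
cat >> h.py <<'E'
M=np.array([.5635,.017]); ex=np.array([.981,-.196]); ey=np.array([.196,.981])
def bay(P): return np.c_[(P[:,:2]-M)@ex,(P[:,:2]-M)@ey,P[:,2]]*1000
def visor(n='top',lim=(-200,240,-80,80)):
    c=cam(n);P,uv=cloud(c);col=c['color'][uv[:,1],uv[:,0]].astype(int);b=bay(P)
    m=(col[:,0]>col[:,2]+30)&(col[:,0]>col[:,1]+20)&(b[:,0]>lim[0])&(b[:,0]<lim[1])&(b[:,1]>lim[2])&(b[:,1]<lim[3])&(b[:,2]<125)
    B=b[m]; print(n,m.sum(),'pct',np.round(np.percentile(B,[1,50,99],axis=0),1).tolist())
    H=B[(B[:,2]>98)]
    if len(H)>8:
        l=cv2.fitLine(H[:,:2].astype(np.float32),cv2.DIST_HUBER,0,.01,.01).ravel(); print('top',len(H),np.round(np.percentile(H,[2,50,98],axis=0),1).tolist(),'yaw',round(float(np.degrees(np.arctan(l[1]/l[0]))),1))
    return c,B
E
python3 - <<'E'
from h import *
o=arm.get_obs(); print(o['clock'],o['tcp_pos'],o['contact_force'],o['finger_gap']); visor('top'); hookpose()
E
```

```text
24.325 [ 0.59626246 -0.00626008  0.32630057] [ 0.05085916  0.152461   -0.47091423] 0.025190436056506768Traceback (most recent call last):
  File "<stdin>", line 2, in <module>
  File "h.py", line 44, in visor
    B=b[m]; print(n,m.sum(),'pct',np.round(np.percentile(B,[1,50,99],axis=0),1).tolist())
                                           ~~~~~~~~~~~~~^^^^^^^^^^^^^^^^^^^^
    return _quantile_unchecked(
        a, q, axis, out, overwrite_input, method, keepdims, weights)
    return _ureduce(a,
                    func=_quantile_ureduce_func,
    ...<5 lines>...
                    overwrite_input=overwrite_input,
                    method=method)
    r = func(a, **kwargs)
    result = _quantile(arr,
                       quantiles=q,
    ...<2 lines>...
                       out=out,
                       weights=wgt)
    slices_having_nans = np.isnan(arr[-1, ...])
                                  ~~~^^^^^^^^^
IndexError: index -1 is out of bounds for axis 0 with size 0
```

```bash
python3 - <<'E'
from h import *
visor('wrist'); c,B=visor('side')
save(c,'s2.png',(180,160,360,300),4)
E
```

```text
wrist 6459 pct [[33.3, -28.4, 8.1], [91.1, 0.0, 111.6], [153.3, 9.1, 113.7]]
top 4714 [[50.1, -9.4, 99.9], [90.5, -0.0, 112.1], [136.0, 8.4, 113.6]] yaw 0.5
side 28 pct [[59.5, -12.8, 109.5], [92.9, -4.1, 113.7], [127.1, 0.3, 115.8]]
top 28 [[61.1, -11.3, 110.1], [92.9, -4.1, 113.7], [125.8, 0.2, 115.6]] yaw 1.9
```

View pics/s2.png

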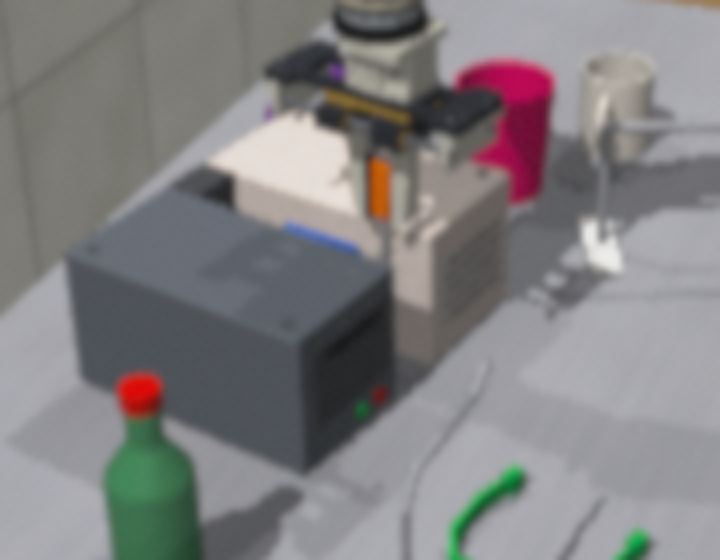

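The side crop shows the hook standing in the gap at (385,250), with the blue arch top at (320,238) following it and still upright. The wrist fit puts the visor's centre at bay x ≈ 93 mm, so it is moving with the hook. Pulling on.

jog_arm:
  deltas:
    - [[-1,0,-0.2,0,0],[-1,0,-0.3,0,0],[-1,0,-0.3,0,0],[-1,0,-0.3,0,0],[-1,0,-0.3,0,0],[-1,0,-0.3,0,0],[-1,0,-0.3,0,0],[-1,0,-0.3,0,0],[-1,0,-0.3,0,0],[-1,0,-0.2,0,0]]

```text
clock: 25.72
tcp_pos: [0.5278, 0.0094, 0.3263]
ee_rot: [0.782, 0.624, -0.0, -0.0]
contact_force: [0.6, -0.6, -0.6]
finger_gap: 0.0246
gripper_force: 30.0
```

```bash
python3 - <<'E'
from h import *
o=arm.get_obs(); print(o['clock'],o['tcp_pos'],o['contact_force'],o['finger_gap']); visor('wrist')
E
```

```text
25.725 [0.52780085 0.00937485 0.3263113 ] [ 0.57843811 -0.63468029 -0.5818932 ] 0.02460572261319881
wrist 6423 pct [[-36.4, -28.4, 3.4], [19.0, 1.9, 111.6], [83.8, 11.4, 113.6]]
top 4708 [[-19.3, -7.5, 99.9], [21.1, 1.8, 112.1], [66.6, 10.5, 113.5]] yaw 0.5
```

jog_arm:
  deltas:
    - [[-1,0,-0.3,0,0],[-1,0,-0.3,0,0],[-1,0,-0.3,0,0],[-1,0,-0.3,0,0],[-1,0,-0.3,0,0],[-1,0,-0.3,0,0],[-1,0,-0.3,0,0],[-1,0,-0.3,0,0]]

```text
clock: 26.78
tcp_pos: [0.4694, 0.0227, 0.3263]
ee_rot: [0.782, 0.623, 0.0, 0.0]
contact_force: [0.7, -0.4, 0.5]
finger_gap: 0.0247
gripper_force: 30.0
```

jog_arm:
  deltas:
    - [[-1,0,-0.3,0,0],[-1,0,-0.3,0,0],[-1,0,-0.3,0,0],[-1,0,-0.3,0,0],[-1,0,-0.2,0,0],[-1,0,-0.1,0,0],[-1,0,0,0,0]]

```text
clock: 27.65
tcp_pos: [0.433, 0.031, 0.3262]
ee_rot: [0.782, 0.624, -0.0, -0.0]
contact_force: [0.3, -0.9, -0.2]
finger_gap: 0.025
gripper_force: 30.0
```

```bash
python3 - <<'E'
from h import *
o=arm.get_obs(); print(o['clock'],o['tcp_pos'],o['contact_force'],o['finger_gap'],o['qpos']); visor('wrist'); hookpose()
visor('side')
E
```

```text
27.65 [0.43303186 0.03095148 0.32622542] [ 0.34394106 -0.85916536 -0.19091042] 0.024978361363775695 [ 0.20874493  0.4373257  -0.45527126  2.10511042  0.30734497  0.66267414
 -0.67835566]
wrist 6750 pct [[-133.7, -39.4, 0.2], [-74.6, 4.9, 111.5], [-0.6, 13.9, 113.7]]
top 4729 [[-116.7, -4.9, 99.9], [-76.1, 4.4, 112.1], [-30.5, 12.9, 113.6]] yaw 0.5
shaft n 13 slope y,x deg [2.96 0.14] ends [[-0.0001, 0.0062, 0.2451], [-0.0004, 0.0027, 0.1994]]
toe n 25 yaw deg -39.8 ends [[0.0247, 0.0007, 0.3094], [0.0071, 0.015, 0.2249]]
side 387 pct [[-136.7, -70.5, 0.8], [-84.3, 7.7, 71.2], [14.0, 16.6, 115.4]]
top 128 [[-118.4, -4.3, 100.5], [-82.1, 7.7, 112.1], [-36.0, 16.2, 115.7]] yaw 2.3
```

jog_arm:
  deltas:
    - [[-1,0,-0.2,0,0],[-1,0,0,0,0],[-1,0,0.4,0,0],[-1,0,0.6,0,0],[-1,-0.6,0,0,0],[-1,-0.6,0,0,0],[-1,-0.6,0.2,0,0],[-1,0,0,0,0]]

```text
clock: 28.8
tcp_pos: [0.4475, -0.0205, 0.3262]
ee_rot: [0.783, 0.622, -0.0, 0.0]
contact_force: [0.3, 0.1, -1.8]
finger_gap: 0.0248
gripper_force: 30.0
```

```bash
python3 - <<'E'
from h import *
o=arm.get_obs(); print(o['clock'],o['tcp_pos'],2*np.degrees(np.arctan2(o['ee_rot'][1],o['ee_rot'][0])),o['contact_force'],o['finger_gap'],o['qpos']); visor('wrist'); hookpose()
visor('side')
E
```

```text
28.8 [ 0.44747365 -0.02046896  0.32619831] 76.91812814874052 [ 0.27886297  0.0552492  -1.75429078] 0.024841947994215952 [ 0.32143178  0.45483073 -0.45272518  2.07091666  0.31137176  0.68068962
 -0.56400889]
wrist 6211 pct [[-135.7, -9.6, 0.0], [-80.4, 3.9, 112.0], [-13.2, 16.4, 113.8]]
top 5330 [[-121.8, -5.0, 99.8], [-79.1, 3.9, 112.2], [-33.8, 12.7, 113.7]] yaw 0.5
shaft n 26 slope y,x deg [1.93 1.48] ends [[0.0055, 0.0062, 0.2996], [-0.0013, 0.0029, 0.1997]]
toe n 11 yaw deg -2.3 ends [[0.0234, 0.0053, 0.3009], [0.0072, 0.0062, 0.2995]]
side 372 pct [[-142.2, -67.5, 1.1], [-91.0, 9.1, 72.4], [-0.4, 17.9, 115.8]]
top 134 [[-125.1, -4.0, 98.3], [-87.2, 8.5, 111.7], [-37.3, 15.9, 116.0]] yaw 2.1
```

Visor stands upright and clear of the gap (centre bay x ≈ −78) and the hook is withdrawn sideways. Taking it to the jug.

jog_arm:
  deltas:
    - [[-1,0,0,-0.6,0],[-1,0,0,-1,0],[-1,0,0,-1,0],[-1,0,0,-1,0],[-1,0,0,-1,0],[-1,-0.5,0.36,-0.4,0],[-1,-1,0.72,0,0],[-1,-1,0.72,0,0],[-1,-1,0.72,0,0],[-1,-1,0.72,0,0]]

```text
clock: 30.2
tcp_pos: [0.5019, -0.1462, 0.4512]
ee_rot: [0.781, 0.624, 0.0, -0.0]
contact_force: [-0.1, 0.5, -0.2]
finger_gap: 0.0246
gripper_force: 30.0
```

jog_arm:
  deltas:
    - [[-1,-1,0.72,0,0],[-1,-1,0.72,0,0],[-1,-1,0.72,0,0],[-1,-1,0.72,0,0],[-1,-1,0.72,0,0],[-1,-1,0.72,0,0],[-1,-0.4,0.3,0,0],[-1,0,0,0,0]]

```text
clock: 31.2
tcp_pos: [0.5787, -0.3276, 0.4507]
ee_rot: [0.782, 0.624, 0.0, -0.001]
contact_force: [0.5, 0.4, -0.0]
finger_gap: 0.0248
gripper_force: 30.0
```

```bash
python3 - <<'E'
from h import *
o=arm.get_obs(); print(o['clock'],o['tcp_pos'],2*np.degrees(np.arctan2(o['ee_rot'][1],o['ee_rot'][0])),o['finger_gap'])
hookpose(); visor('top')
c=cam('wrist'); q,uv,col=hooktool(c); P,_=cloud(c)
m=(P[:,2]>.112)&(P[:,2]<.126)&(abs(P[:,0]-.607)<.09)&(P[:,1]<-.2)&(col[:,2]>col[:,1]+50)
print(m.sum(),cv2.minEnclosingCircle((P[m][:,:2]*1000).astype(np.float32)) if m.any() else '')
fl=(P[:,2]<.03)&(abs(P[:,0]-.607)<.05)&(abs(P[:,1]+.327)<.05)&(col[:,2]>col[:,1]+50); print('floor',fl.sum(),np.round(np.percentile(P[fl],[2,50,98],axis=0),3).tolist() if fl.any() else '')
E
```

```text
31.2 [ 0.57871836 -0.32762828  0.45065074] 77.14917799994383 0.024818932472555958
shaft n 26 slope y,x deg [1.92 1.46] ends [[0.0053, 0.0062, 0.2996], [-0.0013, 0.003, 0.1994]]
toe n 12 yaw deg -2.5 ends [[0.0247, 0.0054, 0.3018], [0.0069, 0.0062, 0.2999]]
top 327 pct [[-135.9, -2.7, -2.0], [-77.5, 6.2, 110.3], [-18.2, 16.6, 117.4]]
top 237 [[-121.7, -1.4, 99.3], [-77.5, 7.3, 111.8], [-33.8, 16.1, 117.2]] yaw 0.7
1747 ((605.8298950195312, -328.38751220703125), 49.96673583984375)
floor 3152 [[0.57, -0.365, 0.003], [0.61, -0.329, 0.006], [0.643, -0.294, 0.027]]
```

jog_arm:
  deltas:
    - [[-1,0,0,0.8,0],[-1,0,0,0.9,0],[-1,0,0,0.9,0],[-1,0,0,0.9,0],[-1,0,0,0.9,0],[-1,0,0,0.7,0],[-1,0,0,0.27,0],[-1,0,0,0,0]]

```text
clock: 32.35
tcp_pos: [0.5786, -0.3277, 0.3171]
ee_rot: [0.782, 0.624, 0.0, -0.0]
contact_force: [0.1, 0.4, 0.3]
finger_gap: 0.0249
gripper_force: 30.0
```

jog_arm:
  deltas:
    - [[-0.2,0,0,0,0],[-0.2,0,0,0,0],[1,0,0,0,0],[1,0,0,0,0],[1,0,0,0,0],[1,0,0,0,0],[1,0,0,0,0],[1,0,0,0,0]]

```text
clock: 33.35
tcp_pos: [0.5785, -0.3279, 0.317]
ee_rot: [0.782, 0.623, 0.0, -0.0]
contact_force: [0.2, 0.4, -0.3]
finger_gap: 0.091
gripper_force: 0.0
```

```bash
python3 - <<'E'
from h import *
o=arm.get_obs(); print(o['clock'],o['tcp_pos'],o['contact_force'],o['finger_gap'])
c=cam('wrist'); q,uv,col=hooktool(c)
org=(col[:,2]>col[:,1]+50)&(col[:,2]-col[:,0]>60)&(col[:,1]>col[:,0]+15)&(q[:,2]<.22)&(q[:,2]>.09)
for z in (.13,.14,.15,.16,.17,.18): 
    m=org&(abs(q[:,2]-z)<.005)
    if m.sum()>5: print(z,m.sum(),np.round(np.percentile(q[m],[3,50,97],axis=0)[:,:2],4).tolist())
E
```

```text
33.35 [ 0.57854724 -0.32789907  0.31698878] [ 0.2259933   0.4052849  -0.28491457] 0.09102078273102787
0.14 712 [[-0.0297, -0.026], [-0.0236, -0.0155], [-0.0204, -0.0086]]
0.15 499 [[-0.029, -0.0274], [-0.021, -0.0157], [-0.0194, -0.0071]]
0.16 11 [[-0.0312, -0.0071], [-0.029, -0.0066], [-0.0274, -0.006]]
0.17 37 [[-0.0154, -0.0207], [-0.0148, -0.0173], [-0.0139, -0.0101]]
0.18 486 [[-0.0166, -0.0195], [-0.0145, -0.0104], [-0.0128, -0.0008]]
```

jog_arm:
  deltas:
    - [[1,0,0,0,0],[1,0,0,-0.4,0],[1,0,0,-0.6,0],[1,0,0,-0.8,0],[1,0,0,-1,0],[1,0,0,-1,0],[1,0,0,-1,0],[1,0,0,-0.4,0],[1,0,0,0,0]]

```text
clock: 34.52
tcp_pos: [0.5786, -0.3278, 0.4481]
ee_rot: [0.782, 0.624, 0.0, 0.001]
contact_force: [0.2, 0.1, -0.1]
finger_gap: 0.0927
gripper_force: 0.0
```

```bash
python3 - <<'E'
from h import *
o=arm.get_obs(); print(o['clock'],o['tcp_pos'],2*np.degrees(np.arctan2(o['ee_rot'][1],o['ee_rot'][0])),o['contact_force'],o['qpos'])
c=cam('wrist'); P,uv=cloud(c); col=c['color'][uv[:,1],uv[:,0]].astype(int); save(c,'w9.png')
near=(abs(P[:,0]-.6)<.12)&(abs(P[:,1]+.33)<.12)
org=near&(col[:,2]>col[:,1]+50)&(col[:,1]>col[:,0]+15)&(P[:,2]>.12); print('handle',org.sum(),np.round(np.percentile(P[org],[2,50,98],axis=0),3).tolist() if org.any() else '')
m=near&(P[:,2]>.112)&(P[:,2]<.126)&(col[:,2]>col[:,1]+50)&(col[:,1]<col[:,0]+5); print('rim',cv2.minEnclosingCircle((P[m][:,:2]*1000).astype(np.float32)),np.percentile(P[m][:,2],[5,95]))
for d in arm.masks_of('hook','wrist')[:2]:
    Q,_=cloud(c,d['pixels']); print(d['score'],d['extent'],np.round(np.percentile(Q,[2,50,98],axis=0),3).tolist())
c,B=visor('top')
E
```

```text
34.525 [ 0.57855141 -0.32777507  0.44805133] 77.14668682164445 [ 0.18943381  0.14730356 -0.10935339] [ 0.70611806  0.63728813 -0.42201485  1.30100838  0.25951031  1.25486185
  0.05362855]
handle 941 [[0.548, -0.357, 0.129], [0.561, -0.343, 0.16], [0.573, -0.337, 0.175]]
rim ((605.8638916015625, -328.4144287109375), 49.88138961791992) [0.11358319 0.12132801]
0.81 [264.9, 213.8, 67.1, 113.9] [[0.539, -0.359, 0.014], [0.56, -0.345, 0.165], [0.599, -0.311, 0.199]]
top 324 pct [[-136.0, -2.9, -2.7], [-77.3, 6.2, 110.0], [-17.9, 16.3, 116.7]]
top 235 [[-122.5, -1.4, 99.3], [-78.7, 7.1, 111.5], [-34.8, 15.9, 116.6]] yaw 0.3
```

jog_arm:
  deltas:
    - [[1,0,0,0,-1],[1,0,0,0,-1],[1,0,0,0,-1],[1,0,0,0,-1],[1,0,0,0,-1],[1,0,0,0,-1],[1,0,0,0,-1],[1,0,0,0,-1],[1,0,0,0,-1],[1,0,0,0,-1]]

```text
clock: 35.92
tcp_pos: [0.5784, -0.328, 0.4457]
ee_rot: [0.364, 0.932, 0.0, -0.001]
contact_force: [0.1, 0.3, -0.1]
finger_gap: 0.093
gripper_force: 0.0
```

jog_arm:
  deltas:
    - [[1,0,0,0,-1],[1,0,0,0,-1],[1,0,0,0,-1],[1,0,0,0,-1],[1,0,0,0,-1],[1,0.2,0.5,0,-0.35],[1,0.4,1,0,0],[1,0.4,1,0,0],[1,0.4,1,0,0],[1,0.4,1,0,0]]

```text
clock: 37.17
tcp_pos: [0.5553, -0.2069, 0.4466]
ee_rot: [0.094, 0.996, 0.0, -0.001]
contact_force: [-0.2, -0.1, 0.3]
finger_gap: 0.0928
gripper_force: 0.0
```

jog_arm:
  deltas:
    - [[1,0.4,1,0,0],[1,0.4,1,0,0],[1,0.4,1,0,0],[1,0.4,1,0,0],[1,0.4,1,0,0],[1,0.4,1,0,0],[1,0.4,1,0,0],[1,0.4,1,0,0],[1,0.3,0.9,0,0],[1,0,0,0,0]]

```text
clock: 38.42
tcp_pos: [0.5102, 0.0286, 0.4472]
ee_rot: [0.091, 0.996, 0.0, -0.0]
contact_force: [-0.3, -1.0, 0.6]
finger_gap: 0.0928
gripper_force: 0.0
```

```bash
cat >> h.py <<'E'
def vis_tool():
    c=cam('wrist'); q,uv,col=hooktool(c); o=arm.get_obs(); z=o['tcp_pos'][2]-q[:,2]
    m=(col[:,0]>col[:,2]+30)&(col[:,0]>col[:,1]+20)&(z<.2)&(abs(q[:,1])<.05)&(q[:,0]>-.1)
    t=m&(abs(z-.111)<.006); Q=q[t]; l=cv2.fitLine(Q[:,:2].astype(np.float32),cv2.DIST_HUBER,0,.0005,.001).ravel()
    r=cv2.minAreaRect((Q[:,:2]*1000).astype(np.float32)); print('rect',r,'z',np.median(z[t]))
    print('line yaw',np.degrees(np.arctan(l[1]/l[0])),'pt',l[2:],'all x',np.percentile(q[m][:,0],[1,99]),'flat x',np.percentile(Q[:,0],[1,99]),'y',np.percentile(Q[:,1],[2,98]))
E
python3 - <<'E'
from h import *
o=arm.get_obs(); print(o['clock'],o['tcp_pos'],2*np.degrees(np.arctan2(o['ee_rot'][1],o['ee_rot'][0])),o['contact_force'])
vis_tool()
E
```

```text
38.425 [0.51024951 0.02858443 0.44717592] 169.5241065128993 [-0.28349809 -0.98141783  0.58008562]
rect ((23.805063247680664, 6.040433883666992), (83.36604309082031, 20.404895782470703), 0.7234594225883484) z 0.11216564736123583
line yaw 0.33607042 pt [0.02525302 0.00496088] all x [-0.05062616  0.08475349] flat x [-0.01634741  0.06365773] y [-0.00357575  0.01396652]
```

jog_arm:
  deltas:
    - [[1,0.05,0.2,0.5,0],[1,0,0,1,0],[1,0,0,1,0],[1,0,0,1,0],[1,0,0,1,0],[1,0,0,0,0]]

```text
clock: 39.22
tcp_pos: [0.5104, 0.0299, 0.3322]
ee_rot: [0.094, 0.996, -0.001, -0.003]
contact_force: [-0.1, -0.1, -0.3]
finger_gap: 0.0931
gripper_force: 0.0
```

```bash
python3 - <<'E'
from h import *
o=arm.get_obs(); print(o['clock'],o['tcp_pos'],2*np.degrees(np.arctan2(o['ee_rot'][1],o['ee_rot'][0])),o['contact_force'])
vis_tool()
E
```

```text
39.225 [0.51044397 0.02992194 0.33220564] 169.16206576036367 [-0.05368399 -0.07740724 -0.28178395]
rect ((22.486650466918945, 2.015883445739746), (83.63935089111328, 20.158767700195312), 0.2643902599811554) z 0.11222087076686924
line yaw 0.032845113 pt [0.0254911  0.00102953] all x [-0.03289658  0.08352664] flat x [-0.01698186  0.06261746] y [-0.00777431  0.00977229]
```

jog_arm:
  deltas:
    - [[1,0,0.05,0.7,0],[1,0,0,0.7,0],[1,0,0,0.5,0],[1,0,0,0,0],[-1,0,0,0,0],[-1,0,0,0,0],[-1,0,0,0,0],[-1,0,0,0,0],[-1,0,0,0,0],[-1,0,0,0,0]]
  squeeze: 15

```text
clock: 40.52
tcp_pos: [0.5113, 0.0324, 0.2871]
ee_rot: [0.094, 0.996, 0.0, 0.0]
contact_force: [-0.0, 1.1, 0.5]
finger_gap: 0.0377
gripper_force: 0.0
```

jog_arm:
  deltas:
    - [[-1,0,0,0,0],[-1,0,0,0,0],[-1,0,0,0,0],[-1,0,0,0,0],[-1,0,0,0,0]]
  squeeze: 15

```text
clock: 41.15
tcp_pos: [0.5113, 0.0324, 0.287]
ee_rot: [0.094, 0.996, 0.0, -0.0]
contact_force: [-0.3, 0.4, 0.1]
finger_gap: 0.018
gripper_force: 15.0
```

jog_arm:
  deltas:
    - [[-1,0,0,-0.3,0],[-1,0,0,-0.6,0],[-1,0,0,-0.8,0],[-1,0,0,-0.8,0],[-1,0,0,-0.8,0],[-1,0,0,-0.8,0],[-1,0,0,-0.8,0],[-1,0,0,-0.8,0],[-1,0,0,-0.6,0],[-1,0,0,0,0]]
  squeeze: 30

```text
clock: 42.4
tcp_pos: [0.5113, 0.0327, 0.4459]
ee_rot: [0.094, 0.996, 0.0, 0.001]
contact_force: [-0.2, -0.3, -0.8]
finger_gap: 0.0176
gripper_force: 30.0
```

jog_arm:
  deltas:
    - [[-1,0,0,0,1],[-1,0,0,0,1],[-1,0,0,0,1],[-1,0,0,0,1],[-1,0,0,0,1],[-1,0,0,0,1],[-1,0,0,0,1],[-1,0,0,0,1],[-1,0,0,0,1],[-1,0,0,0,0.15]]

```text
clock: 43.65
tcp_pos: [0.5111, 0.0324, 0.4439]
ee_rot: [0.542, 0.84, -0.001, -0.001]
contact_force: [-0.2, -0.2, -0.4]
finger_gap: 0.0175
gripper_force: 30.0
```

```bash
python3 - <<'E'
from h import *
o=arm.get_obs(); print(o['clock'],o['tcp_pos'],2*np.degrees(np.arctan2(o['ee_rot'][1],o['ee_rot'][0])),o['contact_force'],o['finger_gap'],o['qpos'])
c=cam('wrist'); q,uv,col=hooktool(c)
m=(col[:,0]>col[:,2]+30)&(col[:,0]>col[:,1]+20)&(abs(q[:,1])<.04)&(q[:,2]<.32)
for x in np.arange(-.04,.1,.01):
    k=m&(abs(q[:,0]-x)<.004)
    if k.sum()>5: print(round(x,2),k.sum(),np.round([np.percentile(q[k][:,2],5),np.median(q[k][:,2]),np.median(q[k][:,1])],4))
P,_=cloud(c); r=(P[:,2]>.127)&(P[:,2]<.14)&(P[:,0]<.5)&(P[:,1]<-.18)
print('rail pts',r.sum(), cv2.fitLine(P[r][:,:2].astype(np.float32),cv2.DIST_HUBER,0,.001,.001).ravel() if r.sum()>50 else '')
E
```

```text
43.65 [0.51105905 0.03241246 0.44388   ] 114.38080514906912 [-0.21222312 -0.21660301 -0.44656563] 0.017528667799421905 [ 0.33263899  0.42002289 -0.63540802  1.74544038  0.2795047   1.06958321
  0.02812082]
-0.02 30 [ 0.1773  0.1777 -0.0023]
-0.01 526 [ 0.1737  0.1748 -0.0016]
0.0 588 [ 0.1734  0.1747 -0.0016]
0.01 628 [ 0.1738  0.1748 -0.0011]
0.02 632 [ 0.1738  0.1748 -0.0016]
0.03 666 [ 0.1738  0.1748 -0.0016]
0.04 755 [ 0.1738  0.1749 -0.0007]
0.05 725 [ 0.1739  0.1749 -0.0011]
0.06 752 [ 0.1747  0.1785 -0.0011]
0.07 633 [ 0.1865  0.1911 -0.0011]
0.08 358 [ 0.1991  0.2095 -0.0011]
rail pts 0
```

jog_arm:
  deltas:
    - [[-1,-0.4,-0.4,0,0],[-1,-0.7,-0.68,0,0],[-1,-0.8,-0.78,0,0],[-1,-0.8,-0.78,0,0],[-1,-0.8,-0.78,0,0],[-1,-0.8,-0.78,0,0],[-1,-0.8,-0.78,0,0],[-1,-0.8,-0.78,0,0],[-1,-0.8,-0.78,0,0],[-1,-0.8,-0.78,0,0]]

```text
clock: 44.95
tcp_pos: [0.4207, -0.2156, 0.4444]
ee_rot: [0.542, 0.84, -0.0, -0.0]
contact_force: [1.4, -0.5, -0.7]
finger_gap: 0.0173
gripper_force: 30.0
```

jog_arm:
  deltas:
    - [[-1,-0.8,-0.78,0,0],[-1,-0.8,-0.78,0,0],[-1,-0.8,-0.78,0,0],[-1,-0.6,-0.56,0,0],[-1,0,0,0,0]]

```text
clock: 45.58
tcp_pos: [0.3852, -0.3142, 0.4441]
ee_rot: [0.544, 0.839, -0.0, -0.001]
contact_force: [-0.8, -0.6, -0.9]
finger_gap: 0.0176
gripper_force: 30.0
```

```bash
cat >> h.py <<'E'
def railtool():
    c=cam('wrist'); q,uv,col=hooktool(c); P,_=cloud(c); o=arm.get_obs()
    k=(P[:,2]>.126)&(P[:,2]<.142)&(abs(P[:,0]-.378)<.13)&(abs(P[:,1]+.292)<.13)&~((col[:,0]>col[:,2]+30))&(abs(q[:,1])<.1)
    Q=q[k]; l=cv2.fitLine(Q[:,:2].astype(np.float32),cv2.DIST_HUBER,0,.001,.001).ravel()
    print('rail n',k.sum(),'x at y=0:',l[2]-l[3]*l[0]/l[1],'skew deg',np.degrees(np.arctan(l[0]/l[1])),'y range',np.percentile(Q[:,1],[1,99]),'z',np.percentile(P[k][:,2],[10,90]))
    m=(col[:,0]>col[:,2]+30)&(col[:,0]>col[:,1]+20)&(abs(q[:,1])<.04)&(q[:,2]<.2)
    f=m&(q[:,2]<np.percentile(q[m][:,2],20)+.003); print('arch top z',np.median(q[f][:,2]),'x',np.percentile(q[f][:,0],[1,99]))
E
python3 - <<'E'
from h import *
o=arm.get_obs(); print(o['clock'],o['tcp_pos'],2*np.degrees(np.arctan2(o['ee_rot'][1],o['ee_rot'][0])),o['contact_force'],o['finger_gap'])
railtool()
E
```

```text
45.575 [ 0.38515321 -0.3141745   0.44407838] 114.09097601431549 [-0.77468112 -0.59937908 -0.90782797] 0.01762172858839025
rail n 2163 x at y=0: 0.019755341 skew deg 0.10928735 y range [-0.09813662  0.09814621] z [0.13227394 0.13573954]
arch top z 0.17491531682535047 x [-0.01511929  0.05749032]
```

jog_arm:
  deltas:
    - [[-1,-0.1,0,0.4,0],[-1,0,0,0.7,0],[-1,0,0,0.7,0],[-1,0,0,0.7,0],[-1,0,0,0.7,0],[-1,0,0,0.7,0],[-1,0,0,0.5,0],[-1,0,0,0.3,0],[-1,0,0,0.2,0],[-1,0,0,0,0]]

```text
clock: 46.88
tcp_pos: [0.3878, -0.3143, 0.3219]
ee_rot: [0.542, 0.84, 0.0, -0.0]
contact_force: [0.3, -0.1, 0.2]
finger_gap: 0.0173
gripper_force: 30.0
```

```bash
python3 - <<'E'
from h import *
o=arm.get_obs(); print(o['clock'],o['tcp_pos'],o['contact_force'],o['finger_gap'])
railtool()
E
```

```text
46.875 [ 0.38783445 -0.31432253  0.32194624] [ 0.32287478 -0.13940428  0.15754061] 0.01733137204264633
rail n 6977 x at y=0: 0.023033367 skew deg -0.19034804 y range [-0.09795806  0.0979686 ] z [0.13216514 0.13573631]
arch top z 0.1750106498691299 x [-0.01360504  0.05886965]
```

jog_arm:
  deltas:
    - [[-1,0,0,0.1,0],[-1,0,0,0.1,0],[-1,0,0,0,0]]

```text
clock: 47.3
tcp_pos: [0.3877, -0.3144, 0.3169]
ee_rot: [0.542, 0.84, 0.0, -0.0]
contact_force: [0.9, -0.4, 0.0]
finger_gap: 0.018
gripper_force: 30.0
```

jog_arm:
  deltas:
    - [[-0.4,0,0,0,0],[-0.4,0,0,0,0],[-0.2,0,0,0,0],[0.4,0,0,0,0],[1,0,0,0,0],[1,0,0,0,0],[1,0,0,0,0],[1,0,0,0,0]]

```text
clock: 48.3
tcp_pos: [0.3878, -0.3143, 0.317]
ee_rot: [0.542, 0.84, 0.0, -0.0]
contact_force: [0.8, 0.2, -0.0]
finger_gap: 0.0826
gripper_force: 0.0
```

jog_arm:
  deltas:
    - [[1,0,0,0,0],[1,0,0,-0.4,0],[1,0,0,-0.8,0],[1,0,0,-1,0],[1,0,0,-1,0],[1,0,0,-1,0],[1,0,0,0,0]]

```text
clock: 49.18
tcp_pos: [0.3883, -0.3143, 0.4242]
ee_rot: [0.542, 0.84, -0.0, 0.003]
contact_force: [0.1, -0.6, -0.2]
finger_gap: 0.093
gripper_force: 0.0
```

```bash
python3 - <<'E'
from h import *
o=arm.get_obs(); print(o['clock'],o['tcp_pos'],o['contact_force'],o['finger_gap'])
railtool(); c=cam('side'); save(c,'s9.png',(270,150,430,270),4.5)
E
```

```text
49.175 [ 0.38829333 -0.31430173  0.42419642] [ 0.10544269 -0.57865764 -0.1714492 ] 0.09300978656741933
rail n 2816 x at y=0: 0.022772089 skew deg -0.12858945 y range [-0.09824757  0.09811356] z [0.13240109 0.13575501]Traceback (most recent call last):
  File "<stdin>", line 3, in <module>
  File "h.py", line 61, in railtool
    f=m&(q[:,2]<np.percentile(q[m][:,2],20)+.003); print('arch top z',np.median(q[f][:,2]),'x',np.percentile(q[f][:,0],[1,99]))
                ~~~~~~~~~~~~~^^^^^^^^^^^^^^
    return _quantile_unchecked(
        a, q, axis, out, overwrite_input, method, keepdims, weights)
    return _ureduce(a,
                    func=_quantile_ureduce_func,
    ...<5 lines>...
                    overwrite_input=overwrite_input,
                    method=method)
    r = func(a, **kwargs)
    result = _quantile(arr,
                       quantiles=q,
    ...<2 lines>...
                       out=out,
                       weights=wgt)
    slices_having_nans = np.isnan(arr[-1, ...])
                                  ~~~^^^^^^^^^
IndexError: index -1 is out of bounds for axis 0 with size 0
```

```bash
python3 - <<'E'
from h import *
y=np.array([.9114,.4114]); x=np.array([-.4114,.9114]); C=np.array([.378,-.292])
for i in range(2):
    c=cam('wrist'); P,uv=cloud(c); col=c['color'][uv[:,1],uv[:,0]].astype(int)
    m=(col[:,0]>col[:,2]+30)&(col[:,0]>col[:,1]+20)&(np.linalg.norm(P[:,:2]-C,axis=1)<.12)
    Q=np.c_[(P[m][:,:2]-C)@x,(P[m][:,:2]-C)@y,P[m][:,2]]; print(m.sum())
    for a in np.arange(-.06,.07,.015):
        k=abs(Q[:,0]-a)<.006
        if k.sum()>5: print(round(a,3),np.round([np.median(Q[k][:,1]),np.percentile(Q[k][:,2],80)],4))
c=cam('side'); save(c,'s9.png',(270,150,430,270),4.5)
E
```

```text
3402
-0.06 [0.0009 0.1203]
-0.045 [-0.0009  0.1371]
-0.03 [-0.0017  0.1419]
-0.015 [-0.0017  0.1419]
0.0 [-0.0017  0.1418]
0.015 [-0.0009  0.1418]
0.03 [-0.0017  0.1415]
0.045 [-0.0017  0.1297]
0.06 [-0.0009  0.1017]
3455
-0.06 [0.0012 0.1202]
-0.045 [-0.0014  0.137 ]
-0.03 [-0.0015  0.142 ]
-0.015 [-0.0007  0.1419]
0.0 [-0.0015  0.1418]
0.015 [-0.0008  0.1417]
0.03 [-0.0015  0.1416]
0.045 [-0.0015  0.1298]
0.06 [-0.0015  0.1023]
```

View pics/s9.png

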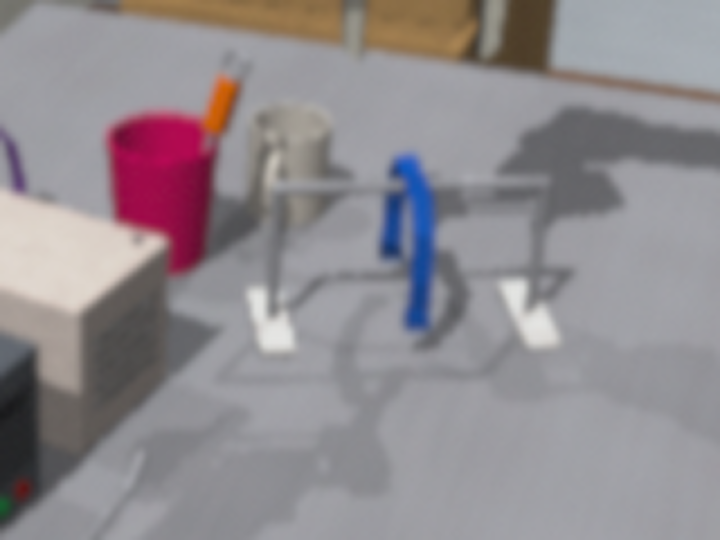

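The blue headband hangs level and square at the middle of the rail (405,190), at rest, and the hook leans in the upright jug at (215,105). The gripper is clear, so I'm handing in.

```bash
python3 -c "
from workcell import arm
print(arm.finish_job())"
```

```text
the job is handed in; nothing more can be done
None
```

I handed the job in at about 50 s: the blue headband hangs level at the middle of the rail, the hook stands in the upright jug, and the gripper is clear of everything; the hand-in returned no verdict.

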